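# Gauge the levelling screws of a microscope plate

### The job

One of the three levelling screws in the rack has a spoiled thread. Try the brass gauge nut on every one, working from the robot's left to its right: start it on the thread and turn it clockwise, about a third of a turn, until it has clearly pushed the black ring down the shank or binds and will go no further, then turn it back off. Leave the free-running screws standing in their pockets, put the one that binds into the steel tray, and set the nut back flat on its black pedestal. Leave the other things on the bench alone.

Things in the scene. Friction and masses are not known exactly. Their poses are not given: they have to be found in the camera images.
- gauge_mid (a point): centre of the gauge nut: square brass nut 38 x 38 x 28 mm, 0.27 kg, on the pedestal, yaw random, z up. 20.5 mm plain bore that the screw passes through, with two 2.5 mm steel pins inside, opposite each other on its x axis (square to two flats), 4 mm above its underside, that run in the grooves of the screw's thread. Underside 14 mm below this point. Grip it across opposite flats
- stand_top (a point): centre of the top of the gauge's black pedestal, 16 mm above the bench; 32 x 32 mm at the top, round foot 68 mm across and 6 mm high. The nut resting there has its centre 14 mm above this point
- rack: fixed aluminium bar with three square pockets, 80 (x) x 260 (y) x 30 mm (z); origin at the centre of its underside, on the bench; y along the bar towards the robot's left, x across it, away from the robot. All three screws stand square with the bar, tips 83 mm above the bench, threads starting at the same angle
- rack_mid (a point): centre of the bar's top face, 30 mm above the bench; axes as the rack's. To start the nut: hold it with its flats square with the bar (any quarter turn; to about 0.25 rad); lowered unturned over the tip it stops as its pins meet the ribs, nut centre about 83 mm above the bench. Then turn it clockwise seen from above, lowering it 5.1 mm per radian (32 mm per turn)
- tray: fixed square open steel tray for rejects, 120 x 120 x 35 mm outside, wall and floor 4 mm; origin at the centre of its underside, x and y along its sides
- pocket_1 (a point): mouth centre of the left-hand (robot's left, +y end) pocket, on the top face of the bar, 30 mm above the bench; axes as the rack's. Pockets are 49.5 mm square, 15 mm deep, 80 mm apart
- pocket_2 (a point): mouth centre of the middle pocket, on the top face of the bar, 30 mm above the bench; axes as the rack's. On a sound screw the nut runs down freely: 1.8 rad takes its centre to 74 mm above the bench and the ring about 3 mm down, test enough. On the spoiled one it stops dead before the ring, after about 1 rad, centre 78 to 79 mm above the bench: it resists going lower (over 14 N) and soon turning
- pocket_3 (a point): mouth centre of the right-hand pocket, on the top face of the bar, 30 mm above the bench; axes as the rack's. To take the nut off a screw: turn it back by as much as it was turned on, until its flats are square with the bar again, and only then lift it straight up; lifted sooner it drags the screw out of its pocket
- screw_a_mid (a point): steel levelling screw on its foot in the rack, 68 mm tall, 0.38 kg: square foot 48 x 48 x 20 mm (15 mm of it in the pocket, 0.75 mm play a side), above it a four-start threaded shank, 19 mm over the ribs, 12.4 mm core, cone tip. This point on its axis at half height, 34 mm below the tip; z towards the tip. To remove it, grip the ring on its shank and lift over 15 mm
- ring_a (a joint): slide of the black witness ring on screw_a's shank (27 mm across, 6 mm high, stiff, 2 N): 0 at the start with its middle 11 mm above the screw's mid-point, cannot go higher; grows as the nut pushes it down, to 12 mm at most (m)
- ring_b (a joint): slide of the black witness ring on screw_b's shank (27 mm across, 6 mm high, stiff, 2 N): 0 at the start with its middle 11 mm above the screw's mid-point, cannot go higher; grows as the nut pushes it down, to 12 mm at most (m)
- ring_c (a joint): slide of the black witness ring on screw_c's shank (27 mm across, 6 mm high, stiff, 2 N): 0 at the start with its middle 11 mm above the screw's mid-point, cannot go higher; grows as the nut pushes it down, to 12 mm at most (m)
- screw_b_mid (a point): steel levelling screw like the other two to the eye (size: see screw_a); this point on its axis at half height, 34 mm below the tip; z towards the tip. Any of the three may be spoiled, in any pocket
- screw_c_mid (a point): steel levelling screw like the other two to the eye (size: see screw_a); this point on its axis at half height, 34 mm below the tip; z towards the tip. Any of the three may be spoiled, in any pocket
- dish: bystander, to be left alone: clear shallow dish, 90 mm across, 16 mm high; origin at its underside
- vial: bystander, to be left alone: amber vial, 30 mm across, 60 mm high; origin at its underside
- wrench: bystander, to be left alone: steel spanner, 150 mm long, flat on the bench; origin at its underside
- bottle: bystander, to be left alone: white plastic bottle, 52 mm across, 110 mm high; origin at its underside
- tip_box: bystander, to be left alone: clear box of pipette tips, 85 x 120 x 46 mm; origin at its underside
- mouse: bystander, to be left alone: grey computer mouse on its mat, 100 x 58 x 25 mm; origin at its underside
- beaker: bystander, to be left alone: small glass beaker, 60 mm across, 75 mm high; origin at its underside
Not all that is in view belongs to the job. Leave any red look-alike of the part that bears ring_c alone. What is shaped like the part that bears gauge_mid but red is not meant.

How it is judged:
By the outcome, as a careful person would: the job done as asked, in the order asked, and still so for the second after the job is handed in, with the robot touching nothing.
It also fails if it takes over 72 s, if anything falls off the work surface, if the arm or the gripper's body presses on something with over 40 N, if the wrist force passes 120 N, or if a joint passes its speed limit or range.

### The arm

A 6-joint arm with a two-finger parallel gripper is mounted at the origin on the work surface. World frame = base frame: x ahead of the robot, y to its left, z up, the work surface at z = 0. Lengths are in m, angles in rad, forces in N, time in s.
With the tool pointing down it reaches from about 0.35 to 0.775 m from the base axis. Payload 5.5 kg.
Tool frame: the origin (TCP) lies between the finger pads; the fingertips stand 22 mm ahead of it and the grasp point (between the pads) lies 3 mm ahead of it (env.finger_overhang is the distance from the TCP to the fingertips, in m); y points along the fingers, x is the direction in which the jaws open and shut, and the axes are right-handed (so a half turn about y gives the same grasp; the last joint's range is limited). The gripper opens to 85 mm and grips with 20 to 120 N. Pads are 22 mm wide; open, the fingers measure 114 mm over their backs; the gripper's body (76 mm by 85 mm) begins 54 mm behind the grasp point. The pads swing forward as they close: fully open they stand 13 mm farther back than shut.
Start: joints at [1.087, 0.313, 0.046, 1.304, 0, 1.431], TCP at [0.194, 0.541, 0.253] pointing down, gripper open.
Joint ranges: [-2.76, 2.76], [-0.86, 1.69], [-1.03, 1.26], [-2.2, 2.34], [-1.47, 1.5], [-3.14, 3.14]. Speed limits (rad/s): [2.57, 2.57, 3.14, 3.14, 3.14, 3.14].

### API

Orientations are given as a unit quaternion [w, x, y, z].
In Python, from workcell import monitor, cams, job, env gives the robot as it stands.
- The arm moves only by the tool drive_tool, never from a script. Its argument "plan" is text: rows parted by semicolons, each of 7 numbers parted by spaces: the opening, from -1 (shut) to 1 (fully open), then the shift along the tool's x, y, z in mm, then the turn, a rotation vector about the tool's x, y, z in degrees. In form: gripper x y z rx ry rz; .... A call has 1 to 8 rows; each row shifts and turns the pose as measured when the row begins, along the tool's axes as they then stand; what a row does not reach is not made up. A row lasts 1/8 s, in which the tool goes at most 62.5 mm and 10.7 degrees, less where a joint would pass 70% of its speed; a pose out of reach is approached as far as the arm can. A call is refused whole if a number of a shift passes 62.5 or a number of a turn 10.7, either way. A call with a gripper value outside its range is refused whole. The fingers move at their own pace and stop on an object; "grip_force" is the grip in N (left out, the last holds). Time passes only in rows, so rows that do not move let the fingers close. It gives the time, the measured TCP pose, the force and the opening at its end, in the units of the state.
- monitor.get_state(): the state, without advancing time (a new reading comes with each control period).
- cams.read_camera(name): name is "scene" or "top" or "wrist"; returns (picture, depth): 420x560x3 uint8, red, green, blue; 420x560 float32, m along the optical axis (not along the pixel's ray), 0 where there is no reading.
- cams.calibration(name): a dict with "fx", "fy", "cx", "cy" (pixels), "R" (3x3) and "t" (3): a world point X has camera coordinates R X + t. Camera axes: x right, y down, z forward; pixel columns grow to the right and rows downward; lengths in m; the calibration is good to about 2 mm. A picture is of the moment at which its call begins: read the wrist's pose just before it. calibration takes no time and is no camera call; for the wrist camera it gives the pose at the moment of the call.
- job.hand_in(): hands the job in, once; it reports no verdict.
The state is a dict: "clock": time; "joint_pos": joint angles; "qvel": joint speeds; "tau": joint torques, N m; "tcp_pos": TCP position; "orientation": TCP orientation; "wrist_force": force on the tool from outside, world axes, zero at the start; "ft_torque": the same for the moment, N m; "finger_gap": finger opening in m.
Only numpy, scipy, OpenCV 4.12 (cv2) and the standard library are available. Lean on these libraries where they do the work, as an engineer would, in place of code of your own. Each camera call takes 0.05 s, during which the arm holds its last target.

## Working session

There is one attempt and no reset: what is moved stays moved. The work goes in short steps, Python scripts to look and compute and a tool call to move; the robot and the scene stay as the last step left them, time stands still between calls to the robot, and variables do not carry over. Pictures are saved under pics/ and viewed, and the job is handed in when it is done.

Besides the shell and the picture viewer there is one more tool, called after "Emit:" as name(argument=value, ...) on one line, values as JSON. drive_tool: Moves the arm, as the interface text tells. Its arguments: {"type":"object","properties":{"plan":{"type":"string"},"grip_force":{"type":"number"}},"required":["plan"]}

```bash
ls; mkdir -p pics; python3 - <<'E'
from workcell import monitor, cams, job, env
import cv2,numpy as np,json
print(monitor.get_state())
for n in ["scene","top"]:
    c=cams.calibration(n); p,d=cams.read_camera(n)
    print(n,c)
    cv2.imwrite(f"pics/{n}0.png",p[:,:,::-1]); np.savez(f"{n}0.npz",p=p,d=d,**c)
E
```

```text
pics
{'clock': 0.0, 'joint_pos': array([ 1.08738508e+00,  3.13989783e-01,  4.49835132e-02,  1.30360716e+00,
       -3.65759464e-06,  1.43117073e+00]), 'qvel': array([ 0.0005099 , -0.00029026,  0.00083999, -0.00041664, -0.00059628,
        0.00033087]), 'tau': array([-1.51977233e-04, -4.80628610e+01,  2.98532671e+01,  1.93828595e-02,
       -1.00090620e-04, -1.27066528e-06]), 'tcp_pos': array([0.19360798, 0.54092315, 0.25241674]), 'orientation': array([-0.57786062,  0.57844926,  0.40653637, -0.40767848]), 'wrist_force': array([0.46904572, 0.30533468, 0.0677946 ]), 'ft_torque': array([-0.04603376, -0.01611196,  0.01494981]), 'finger_gap': 0.08537881260752236}
scene {'fx': 434.5600620066354, 'fy': 434.5600620066354, 'cx': 283.37391921643695, 'cy': 207.28757901581992, 'R': array([[-0.07433954,  0.99713613, -0.0138989 ],
       [ 0.64663829,  0.03758929, -0.76187004],
       [-0.75916569, -0.06562463, -0.64758077]]), 't': array([-0.04128122, -0.33311304,  1.45913903])}
top {'fx': 510.9533156445428, 'fy': 510.9533156445428, 'cx': 279.33953533477523, 'cy': 215.97179179548044, 'R': array([[ 0.00504172, -0.99988968,  0.01397176],
       [-0.98431129, -0.00742644, -0.17628422],
       [ 0.17636853, -0.01286379, -0.98424015]]), 't': array([0.06918071, 0.59687843, 1.22524856])}
```

View pics/scene0.png

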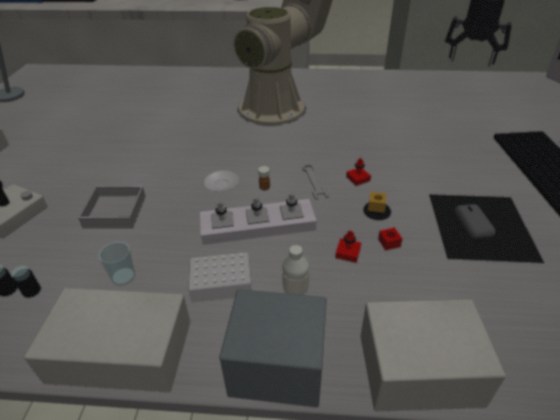

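View pics/top0.png

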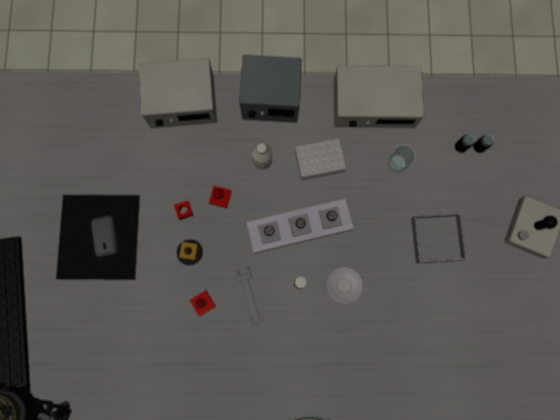

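```bash
cat > h.py <<'E'
import numpy as np,cv2
def ray(c,u,v,z):
    R,t=c['R'],c['t']; C=-R.T@t
    d=R.T@np.array([(u-c['cx'])/c['fx'],(v-c['cy'])/c['fy'],1.])
    return C+d*(z-C[2])/d[2]
def proj(c,X):
    q=c['R']@np.array(X)+c['t']; return np.array([c['fx']*q[0]/q[2]+c['cx'],c['fy']*q[1]/q[2]+c['cy']])
def toolaxes(q):
    from scipy.spatial.transform import Rotation as Ro
    return Ro.from_quat([q[1],q[2],q[3],q[0]]).as_matrix()
E
python3 - <<'E'
import numpy as np,cv2
p=np.load('top0.npz')['p'][:,:,::-1]
a=cv2.resize(p[160:330,160:370],None,fx=3.8,fy=3.5,interpolation=cv2.INTER_CUBIC)
cv2.imwrite('pics/topc.png',cv2.convertScaleAbs(a,alpha=1.7))
p=np.load('scene0.npz')['p'][:,:,::-1]
a=cv2.resize(p[140:280,70:430],None,fx=2.2,fy=2.2,interpolation=cv2.INTER_CUBIC)
cv2.imwrite('pics/scenec.png',cv2.convertScaleAbs(a,alpha=1.7))
E
```

```text
(no output)
```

View pics/topc.png

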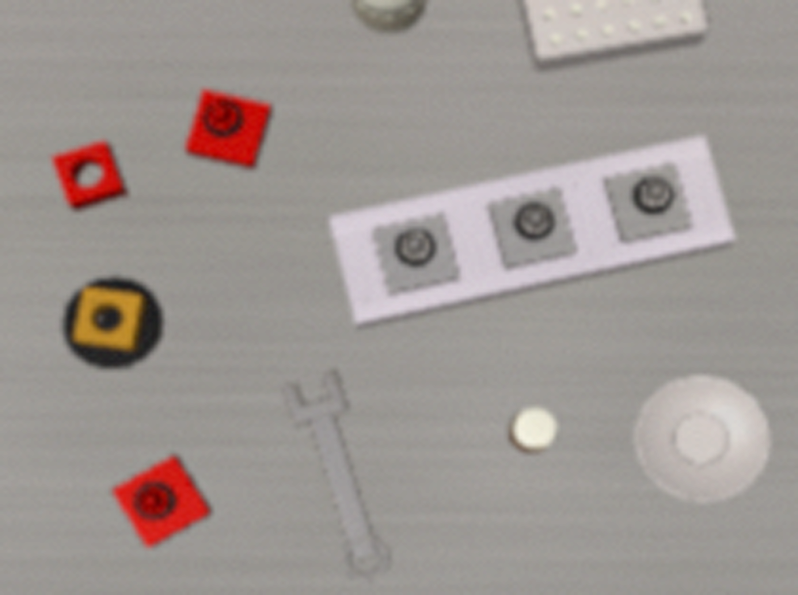

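View pics/scenec.png

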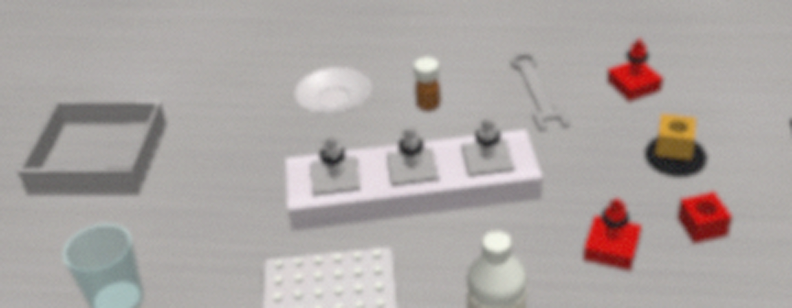

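Brass gauge nut: top (189,251), scene (377,203), brass on a round black foot. It's the only brass one; the other nut, top (184,210), is red, so it isn't meant. Red screws at top (220,196) and (203,302) are also left alone. The rack's white bar is centred at top (300,225), with three steel screws at (269,231), (301,224) and (332,216).

```bash
cat > loc.py <<'E'
from h import *
for n in ['top','scene']:
    Z=np.load(n+'0.npz'); c={k:Z[k] for k in ['fx','fy','cx','cy','R','t']}; p=Z['p']
    hsv=cv2.cvtColor(p,cv2.COLOR_RGB2HSV)
    m=((hsv[...,0]>12)&(hsv[...,0]<28)&(hsv[...,1]>150)&(hsv[...,2]>70)).astype(np.uint8)
    nn,l,s,ce=cv2.connectedComponentsWithStats(m)
    for i in range(1,nn):
        if s[i,4]>60:
            cn=cv2.findContours((l==i).astype(np.uint8),0,2)[0][0]
            r=cv2.minAreaRect(cn); print(n,'brass',s[i],r)
            if n=='top':
                b=cv2.boxPoints(r); P=np.array([ray(c,*q,.044) for q in b]); print(P.round(4),P.mean(0), [np.degrees(np.arctan2(*(P[(k+1)%4]-P[k])[[1,0]])) for k in range(4)])
    # rack: pale pinkish white
    q=p.astype(int); print('med bright',np.median(q))
    m=((hsv[...,2]>120)&(hsv[...,1]<60)).astype(np.uint8)
    if n=='top':
        print(p[240,255],p[220,320],p[225,285],p[260,300],p[220,362])
E
python3 loc.py
python3 - <<'E'
import numpy as np
p=np.load('top0.npz')['p']; print(p[235,240:275].tolist())
E
```

```text
top brass [179 242  18  18 202] ((187.81201171875, 250.28399658203125), (15.652478218078613, 16.189132690429688), 10.30484676361084)
[[0.4933 0.3215 0.044 ]
 [0.533  0.3159 0.044 ]
 [0.5263 0.2774 0.044 ]
 [0.4866 0.2833 0.044 ]] [0.50980118 0.29953226 0.044     ] [np.float64(-8.038817393755368), np.float64(-99.95136233959188), np.float64(171.65076306478804), np.float64(80.08076868967775)]
med bright 89.0
[123 117 122] [110 105 109] [123 117 123] [93 91 89] [89 87 85]
scene brass [370 193  15  18 234] ((377.0, 201.5), (17.0, 14.0), 90.0)
med bright 97.0
[[89, 87, 84], [88, 87, 84], [89, 87, 85], [88, 86, 84], [89, 87, 84], [89, 86, 84], [89, 88, 84], [89, 87, 84], [93, 91, 89], [104, 101, 102], [118, 113, 117], [122, 116, 122], [123, 118, 123], [123, 118, 123], [123, 118, 123], [123, 117, 122], [122, 117, 122], [123, 118, 123], [123, 117, 122], [114, 110, 114], [97, 94, 95], [92, 90, 90], [92, 92, 91], [93, 91, 91], [90, 88, 89], [78, 78, 78], [68, 67, 66], [56, 55, 54], [43, 43, 42], [41, 40, 40], [45, 44, 43], [54, 54, 53], [74, 72, 73], [87, 86, 85], [91, 90, 90]]
```

```bash
cat > loc2.py <<'E'
from h import *
n='top'
Z=np.load(n+'0.npz'); c={k:Z[k] for k in ['fx','fy','cx','cy','R','t']}; p=Z['p'].astype(int)
print('cam',-c['R'].T@c['t'])
m=((p[...,0]>107)&(p[...,2]>105)).astype(np.uint8); m[:190]=0;m[255:]=0;m[:,:240]=0;m[:,360:]=0
pts=np.argwhere(m)[:,::-1].astype(np.float32)
r=cv2.minAreaRect(pts+0.0); b=cv2.boxPoints(r)
P=np.array([ray(c,*q,.03) for q in b]);print(r);print(P.round(4));ctr=P.mean(0);print('rack',ctr)
for k in range(4):
    d=P[(k+1)%4]-P[k]; print(np.linalg.norm(d),np.degrees(np.arctan2(d[1],d[0])))
# tray
pp=Z['p']; 
a=cv2.resize(pp[205:275,400:475,::-1],None,fx=8,fy=8,interpolation=cv2.INTER_CUBIC); cv2.imwrite('pics/tray.png',cv2.convertScaleAbs(a,alpha=1.7))
mt=(p.sum(2)<225).astype(np.uint8); mt[:205]=0;mt[270:]=0;mt[:,:405]=0;mt[:,470:]=0
cn=np.argwhere(mt)[:,::-1].astype(np.float32); r=cv2.minAreaRect(cn);print(r)
print('tray',[ray(c,*q,.035).round(4) for q in cv2.boxPoints(r)],ray(c,*r[0],.035))
# nut top bright face & dark foot
mf=((p.sum(2)<110)).astype(np.uint8); mf[:235]=0;mf[268:]=0;mf[:,:172]=0;mf[:,205:]=0
cn=np.argwhere(mf)[:,::-1].astype(np.float32); e=cv2.minEnclosingCircle(cn); print(e, ray(c,*e[0],.006))
E
python3 loc2.py
```

```text
cam [0.3710701 0.0893671 1.3101925]
((299.2957458496094, 224.64901733398438), (31.038602828979492, 102.33405303955078), 76.50426483154297)
[[ 0.5856  0.1574  0.03  ]
 [ 0.6496 -0.0968  0.03  ]
 [ 0.5714 -0.1138  0.03  ]
 [ 0.5088  0.1379  0.03  ]]
rack [0.57884534 0.02118864 0.03      ]
0.2621174773210685 -75.85934132353184
0.0800918415118301 -167.71604443469462
0.25940563770255726 103.94633696526307
0.0791700941218248 14.226318575805971
((437.5722961425781, 238.19259643554688), (47.27688217163086, 51.33005142211914), 86.53176879882812)
tray [array([ 0.6016, -0.2612,  0.035 ]), array([ 0.6107, -0.3927,  0.035 ]), array([ 0.4902, -0.3929,  0.035 ]), array([ 0.4816, -0.2635,  0.035 ])] [ 0.54554525 -0.32748586  0.035     ]
((189.2218780517578, 251.7937469482422), 12.506772994995117) [0.51005915 0.30210763 0.006     ]
```

View pics/tray.png

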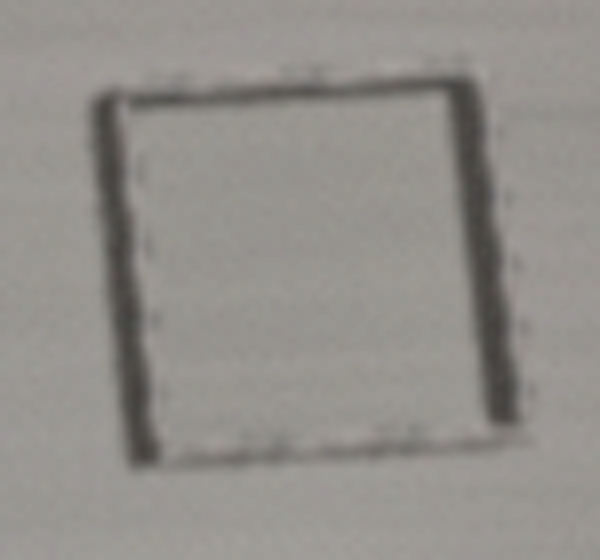

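```bash
cat > go.py <<'E'
import sys
from h import *
from workcell import monitor
def rep(target=None,theta=None):
    s=monitor.get_state(); R=toolaxes(s['orientation'])
    th=np.degrees(np.arctan2(R[1,0],R[0,0]))
    print('t %.2f tcp %s th %.2f q6 %.2f gap %.4f F %s M %s tilt %s'%(s['clock'],(s['tcp_pos']*1000).round(1),th,s['joint_pos'][5],s['finger_gap'],s['wrist_force'].round(1),s['ft_torque'].round(2),np.degrees(R[2,[0,2]]).round(2)))
    if target is not None:
        print('shift mm',(R.T@(np.array(target)-s['tcp_pos'])*1000).round(1))
    if theta is not None:
        print('ry',round(th-theta,2))
if __name__=='__main__':
    a=[float(x) for x in sys.argv[1:]]
    rep(a[:3] if len(a)>=3 else None, a[3] if len(a)>3 else None)
E
python3 go.py .50 .295 .22 82
```

```text
t 0.10 tcp [193.6 541.  252.5] th 70.30 q6 1.43 gap 0.0851 F [ 0.9 -0.1  0.1] M [0.   0.02 0.05] tilt [-0.09  0.01]
shift mm [-128.3   32.6 -371.4]
ry -11.7
```

Emit:
drive_tool(plan="1 -18 4 -53 0 0 0;1 -18 4 -53 0 0 0;1 -18 4 -53 0 0 0;1 -18 4 -53 0 0 0;1 -18 4 -53 0 0 0;1 -18 4 -53 0 0 0;1 -18 4 -53 0 -5 0;1 0 0 0 0 -6 0")

```text
clock: 1.1
tcp_pos: [0.5086, 0.2906, 0.2193]
orientation: [0.534, -0.534, -0.461, 0.465]
wrist_force: [0.1, -0.0, -0.7]
finger_gap: 0.0856
```

```bash
cat > shot.py <<'E'
import sys
from h import *
from workcell import cams
def shot(tag,n='wrist'):
    c=cams.calibration(n); p,d=cams.read_camera(n)
    np.savez(tag+'.npz',p=p,d=d,**c)
    cv2.imwrite(f'pics/{tag}.png',cv2.convertScaleAbs(p[:,:,::-1],alpha=1.6)); return c,p,d
if __name__=='__main__': shot(*sys.argv[1:])
E
python3 go.py .50 .295 .22 82; python3 shot.py w1
```

```text
t 1.10 tcp [508.6 290.6 219.3] th 81.88 q6 0.52 gap 0.0856 F [ 0.1 -0.  -0.7] M [ 0.04  0.04 -0.02] tilt [-0.25  0.24]
shift mm [ 3.1 -0.7  9.1]
ry -0.12
```

View pics/w1.png

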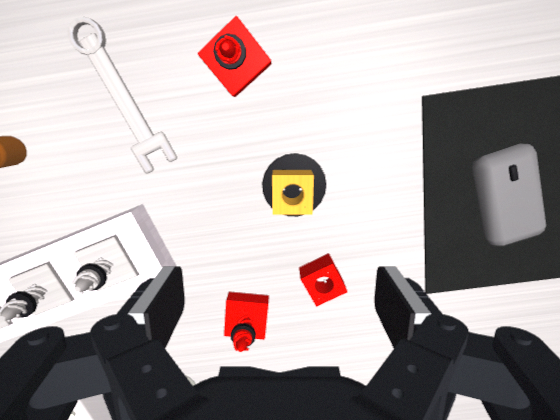

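Wrist view shows the brass nut's bright top face at about (293,193), nearly square to the jaws, on the black foot (294,185). The red nut is at (323,280) and not touched.

```bash
cat > nut.py <<'E'
import sys
from h import *
def nut(tag,ztop):
    Z=np.load(tag+'.npz'); c={k:Z[k] for k in ['fx','fy','cx','cy','R','t']}; p=Z['p']
    hsv=cv2.cvtColor(p,cv2.COLOR_RGB2HSV)
    b=((hsv[...,0]>12)&(hsv[...,0]<32)&(hsv[...,1]>130))
    v=hsv[...,2][b]; print('v pct',np.percentile(v,[5,25,50,75,95]))
    t,_=cv2.threshold(v.reshape(-1,1).astype(np.uint8),0,255,cv2.THRESH_OTSU)
    m=(b&(hsv[...,2]>t)).astype(np.uint8)
    n,l,s,ce=cv2.connectedComponentsWithStats(m); i=1+np.argmax(s[1:,4])
    cn=cv2.findContours((l==i).astype(np.uint8),0,1)[0]; cn=max(cn,key=len)
    r=cv2.minAreaRect(cn); bx=cv2.boxPoints(r); print(r,t)
    P=np.array([ray(c,*q,ztop) for q in bx]); C=P.mean(0)
    print('nut',C.round(4)); 
    for k in range(4):
        d=P[(k+1)%4]-P[k]; print(round(np.linalg.norm(d),4),round(np.degrees(np.arctan2(d[1],d[0])),2))
    print('cam',-c['R'].T@c['t'])
    return C
if __name__=='__main__': nut(sys.argv[1],float(sys.argv[2]))
E
python3 nut.py w1 .044
```

```text
v pct [ 66.   84.  167.5 197.  201. ]
((292.5, 194.5), (39.0, 41.0), 90.0) 139.0
nut [0.5123 0.303  0.044 ]
0.0376 81.96
0.0375 -6.38
0.0389 -98.01
0.0375 171.56
cam [0.43746291 0.30224    0.33989828]
```

```bash
python3 go.py .512 .302 .034 82.3
```

```text
t 1.15 tcp [507.3 291.5 219.4] th 82.14 q6 0.52 gap 0.0853 F [0.3 0.2 0.4] M [-0.01  0.   -0.05] tilt [-0.25  0.3 ]
shift mm [ 11.9 185.3  -4.2]
ry -0.16
```

Emit:
drive_tool(plan="1 12 40 -4 0 0 0;1 0 50 0 0 0 0;1 0 50 0 0 0 0;1 0 20 0 0 0 0")

```text
clock: 1.65
tcp_pos: [0.5128, 0.3039, 0.0567]
orientation: [0.534, -0.534, -0.462, 0.464]
wrist_force: [0.2, 0.5, -0.0]
finger_gap: 0.0856
```

```bash
python3 go.py .512 .302 .034 82.3;python3 shot.py w2
```

```text
t 1.65 tcp [512.8 303.9  56.7] th 81.83 q6 0.54 gap 0.0856 F [ 0.2  0.5 -0. ] M [ 0.01 -0.01  0.02] tilt [-0.1  0.1]
shift mm [-1.9 22.7  0.5]
ry -0.47
```

View pics/w2.png

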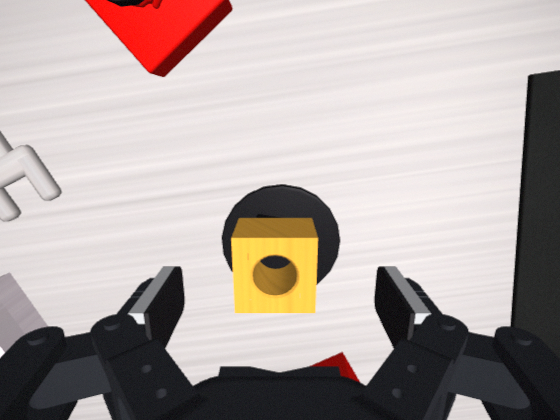

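```bash
python3 nut.py w2 .044; python3 go.py
```

```text
v pct [ 86.  98. 178. 182. 185.]
((274.0, 275.0), (74.0, 86.0), 90.0) 137.0
nut [0.5121 0.3027 0.044 ]
0.0376 81.91
0.0373 -6.21
0.0404 -98.07
0.0374 169.43
cam [0.44135556 0.3153434  0.17716018]
t 1.70 tcp [512.  303.6  55. ] th 81.83 q6 0.54 gap 0.0856 F [-0.2 -0.7 -2.1] M [-0.    0.02  0.07] tilt [-0.17  0.22]
```

Emit:
drive_tool(plan="1 -1 13 0 0 0 0;1 0 8 0 0 0 0;0.2 0 0 0 0 0 0;-0.3 0 0 0 0 0 0;-0.3 0 0 0 0 0 0;-0.3 0 0 0 0 0 0", grip_force=60)

```text
clock: 2.45
tcp_pos: [0.513, 0.3038, 0.036]
orientation: [-0.534, 0.535, 0.463, -0.463]
wrist_force: [-0.8, 0.2, -2.3]
finger_gap: 0.0367
```

```bash
python3 go.py .512 .302 .034 82.3
```

```text
t 2.45 tcp [513.  303.8  36. ] th 81.79 q6 0.54 gap 0.0367 F [-0.8  0.2 -2.3] M [ 0.02 -0.    0.01] tilt [-0.06  0.  ]
shift mm [-1.9  2.   0.8]
ry -0.51
```

```bash
python3 - <<'E'
from h import *
Z=np.load('top0.npz'); c={k:Z[k] for k in ['fx','fy','cx','cy','R','t']}
for n,u,v,z in [('bottle',261,148,.11),('tipbox',320,157,.046),('beaker',402,155,.075),('vial',301,283,.06),('s1',269,230,.083),('s2',301,223.5,.083),('s3',332,215.5,.083)]: print(n,ray(c,u,v,z).round(3))
E
python3 go.py .62 .105 .17 104
```

```text
bottle [0.755 0.119 0.11 ]
tipbox [ 0.752 -0.031  0.046]
beaker [ 0.751 -0.235  0.075]
vial [0.43 0.02 0.06]
s1 [0.556 0.098 0.083]
s2 [0.573 0.02  0.083]
s3 [ 0.593 -0.055  0.083]
t 2.45 tcp [513.  303.8  36. ] th 81.79 q6 0.54 gap 0.0367 F [-0.8  0.2 -2.3] M [ 0.02 -0.    0.01] tilt [-0.06  0.  ]
shift mm [-181.6 -133.9 -134.3]
ry -22.21
```

Emit:
drive_tool(plan="-0.5 0 -20 0 0 0 0;-0.5 0 -60 0 0 0 0;-0.5 -10 -55 -10 0 0 0;-0.5 -43 0 -32 0 0 0;-0.5 -43 0 -32 0 0 0;-0.5 -43 0 -32 0 0 0;-0.5 -43 0 -32 0 -10 0;-0.5 0 0 0 0 -10 0")

```text
clock: 3.45
tcp_pos: [0.6259, 0.0987, 0.1734]
orientation: [0.442, -0.442, -0.551, 0.553]
wrist_force: [-0.2, 0.4, -2.9]
finger_gap: 0.0373
```

```bash
python3 go.py .62 .105 .17 104; python3 shot.py w3; python3 go.py .62 .105 .17 104
```

```text
t 3.45 tcp [625.9  98.7 173.4] th 102.57 q6 -0.19 gap 0.0373 F [-0.2  0.4 -2.9] M [0.   0.03 0.01] tilt [-0.1   0.15]
shift mm [7.5 3.4 4.4]
ry -1.43
t 3.50 tcp [624.8 100.1 173.2] th 102.96 q6 -0.19 gap 0.0373 F [-0.8  0.  -2.9] M [0.04 0.06 0.02] tilt [-0.05  0.22]
shift mm [5.8 3.2 3.6]
ry -1.04
```

View pics/w3.png

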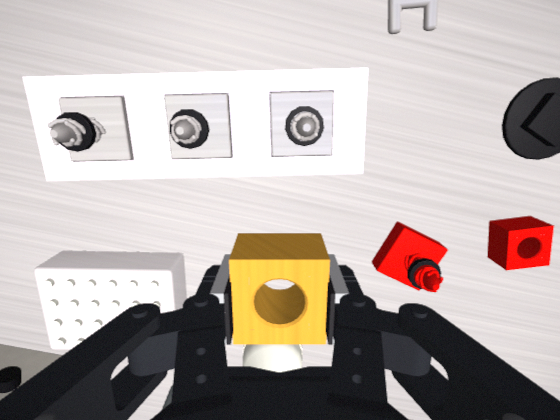

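```bash
cat > meas.py <<'E'
import sys
from h import *
def load(tag):
    Z=np.load(tag+'.npz'); return {k:Z[k] for k in ['fx','fy','cx','cy','R','t']},Z['p'],Z['d']
def bore(c,p,tcp,dz=0.008):
    hsv=cv2.cvtColor(p,cv2.COLOR_RGB2HSV)
    b=((hsv[...,0]>12)&(hsv[...,0]<32)&(hsv[...,1]>130))
    v=hsv[...,2]; 
    t,_=cv2.threshold(v[b].reshape(-1,1),0,255,cv2.THRESH_OTSU)
    m=(b&(v>t)).astype(np.uint8)
    n,l,s,ce=cv2.connectedComponentsWithStats(m); i=1+np.argmax(s[1:,4]); m=(l==i).astype(np.uint8)
    cs,h=cv2.findContours(m,cv2.RETR_CCOMP,cv2.CHAIN_APPROX_NONE)
    holes=[x for x,hh in zip(cs,h[0]) if hh[3]>=0]; o=max(cs,key=len)
    ho=max(holes,key=cv2.contourArea)
    e=cv2.fitEllipse(ho); r=cv2.minAreaRect(o)
    z=tcp[2]+dz
    B=ray(c,*e[0],z); Q=ray(c,*r[0],z)
    print('bore ell',np.round(e[0],1),np.round(e[1],1),'world',B.round(4),' face',np.round(r[0],1),np.round(r[1],1),round(r[2],1),Q.round(4))
    return B,Q
def ring(c,p,u,v,R=30,z=.063,thr=60):
    g=p.max(2); m=np.zeros_like(g); u,v=int(u),int(v)
    sub=(g[v-R:v+R,u-R:u+R]<thr).astype(np.uint8)
    n,l,s,ce=cv2.connectedComponentsWithStats(sub); i=1+np.argmax(s[1:,4])
    cn=max(cv2.findContours((l==i).astype(np.uint8),0,1)[0],key=len)+np.array([u-R,v-R])
    h=cv2.convexHull(cn); e=cv2.fitEllipse(h); print('ring ell',np.round(e[0],1),np.round(e[1],1),'world',ray(c,*e[0],z).round(4)); return e
def rack(c,p,box):
    m=np.zeros(p.shape[:2],np.uint8); x0,y0,x1,y1=box
    q=p.astype(int); m[y0:y1,x0:x1]=(q.min(2)[y0:y1,x0:x1]>sys_thr)
    return m
E
python3 - <<'E'
from meas import *
c,p,d=load('w3')
bore(c,p,[0,0,.1733]); ring(c,p,305,126)
print(p[170,150],p[200,150],p[90,60],p[126,330], p[126,345])
np.set_printoptions(linewidth=200)
print(p[60:80,200].tolist()); print(p[165,330:380].min(1)); print(p[165:190,200].min(1))
E
```

```text
bore ell [279.8 301.2] [46.2 54. ] world [0.6252 0.0993 0.1813]  face [279.  301.5] [ 83. 100.] 90.0 [0.6253 0.099  0.1813]
ring ell [303.9 125.7] [37.2 38.9] world [0.5609 0.1018 0.063 ]
[197 188 195] [149 146 145] [192 183 189] [149 148 152] [198 189 203]
[[149, 145, 144], [147, 141, 141], [146, 140, 141], [146, 142, 142], [145, 141, 140], [145, 140, 139], [145, 140, 141], [147, 142, 142], [151, 146, 146], [153, 149, 148], [152, 148, 147], [159, 154, 156], [186, 180, 191], [192, 183, 197], [193, 185, 197], [194, 186, 198], [197, 189, 201], [198, 190, 203], [198, 190, 203], [198, 189, 202]]
[196 195 195 194 196 195 196 195 195 195 195 195 194 195 194 195 194 194 195 195 195 195 195 195 194 195 195 195 195 195 195 195 195 173 142 141 141 142 141 141 140 141 141 141 140 141 142 142 141
 142]
[190 188 191 190 189 191 190 190 191 191 189 191 168 149 147 148 146 145 146 145 145 142 143 143 146]
```

```bash
cat >> meas.py <<'E'
def edges(c,p,cols,z=.03,lo=40,hi=240,thr=170):
    up=[];dn=[]
    for u in cols:
        col=p[lo:hi,u].min(1)>thr; idx=np.flatnonzero(col)
        if len(idx)<30: continue
        up.append((u,lo+idx[0]-.5)); dn.append((u,lo+idx[-1]+.5))
    out=[]
    for L in (up,dn):
        W=np.array([ray(c,*q,z) for q in L])[:,:2].astype(np.float32)
        vx,vy,x,y=cv2.fitLine(W,cv2.DIST_HUBER,0,.01,.01).ravel()
        a=np.degrees(np.arctan2(vy,vx))%180; out.append(a); print('edge angle',round(a,2),'pt',x,y)
    return out
E
python3 - <<'E'
from meas import *
c,p,d=load('w3')
edges(c,p,list(range(60,150,5))+list(range(240,265,3))+list(range(340,362,3)),lo=50,hi=200,thr=165)
E
```

```text
edge angle 104.01 pt 0.5410568 0.017032038
edge angle 103.97 pt 0.62415445 0.014028229
```

```bash
python3 go.py .561 .1018 .115 104
```

```text
t 3.50 tcp [624.8 100.1 173.2] th 102.96 q6 -0.19 gap 0.0373 F [-0.8  0.  -2.9] M [0.04 0.06 0.02] tilt [-0.05  0.22]
shift mm [16.  58.5 61.6]
ry -1.04
```

Emit:
drive_tool(plan="-0.5 8 0 31 0 -0.5 0;-0.5 8 0 31 0 -0.5 0;-0.5 0 30 0 0 0 0;-0.5 0 20 0 0 0 0;-0.5 0 5 0 0 0 0")

```text
clock: 4.12
tcp_pos: [0.5568, 0.103, 0.1165]
orientation: [0.44, -0.437, -0.553, 0.556]
wrist_force: [0.2, -0.4, -2.7]
finger_gap: 0.0371
```

```bash
python3 go.py .561 .1018 .115 104; python3 shot.py w4;python3 go.py .561 .1018 .115 104; python3 - <<'E'
from meas import *
from workcell import monitor
c,p,d=load('w4'); bore(c,p,monitor.get_state()['tcp_pos'])
E
```

```text
t 4.12 tcp [556.8 103.  116.5] th 103.35 q6 -0.19 gap 0.0371 F [ 0.2 -0.4 -2.7] M [-0.02 -0.02  0.05] tilt [0.04 0.31]
shift mm [-2.1  1.5 -3.8]
ry -0.65
t 4.17 tcp [556.8 103.  116.3] th 103.37 q6 -0.19 gap 0.0372 F [-1.1  1.2 -3. ] M [0.03 0.04 0.01] tilt [0.05 0.32]
shift mm [-2.1  1.3 -3.8]
ry -0.63
bore ell [279.7 301.2] [46.3 53.9] world [0.5561 0.1035 0.1243]  face [279. 301.] [100.  84.] 0.0 [0.556  0.1033 0.1243]
```

View pics/w4.png

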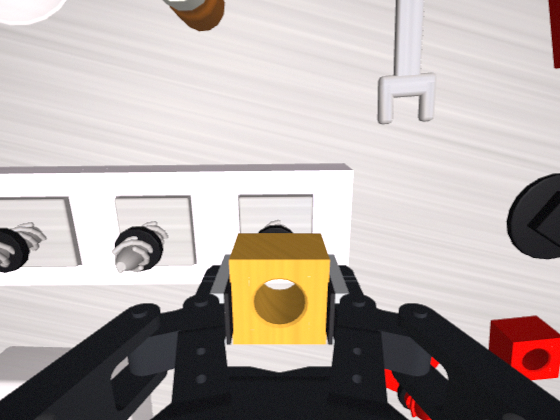

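Emit:
drive_tool(plan="-0.5 -2.5 0 -4 0 -0.6 0;-0.5 0 0 0 0 0 0")

```text
clock: 4.42
tcp_pos: [0.5626, 0.1018, 0.1176]
orientation: [0.436, -0.435, -0.556, 0.558]
wrist_force: [0.4, -0.5, -2.7]
finger_gap: 0.0369
```

```bash
python3 go.py .5613 .1015 .095 104
```

```text
t 4.42 tcp [562.6 101.8 117.6] th 103.96 q6 -0.20 gap 0.0369 F [ 0.4 -0.5 -2.7] M [ 0.02 -0.04 -0.01] tilt [0.02 0.21]
shift mm [ 0.  22.6  1.2]
ry -0.04
```

Emit:
drive_tool(plan="-0.5 0 0 1.2 0 0 0;-0.5 0 10 0 0 0 0;-0.5 0 9 0 0 0 0")

```text
clock: 4.8
tcp_pos: [0.5629, 0.1014, 0.0994]
orientation: [0.436, -0.436, -0.557, 0.557]
wrist_force: [0.5, -0.7, -3.0]
finger_gap: 0.037
```

```bash
python3 go.py .5613 .1015 .095 104;  python3 shot.py w5;python3 go.py .5613 .1015 .095 104; python3 - <<'E'
from meas import *
from workcell import monitor
c,p,d=load('w5'); bore(c,p,monitor.get_state()['tcp_pos'])
cv2.imwrite('pics/w5c.png',cv2.resize(p[180:360,180:380,::-1],None,fx=3,fy=3,interpolation=2))
E
```

```text
t 4.80 tcp [562.9 101.4  99.4] th 103.93 q6 -0.21 gap 0.0370 F [ 0.5 -0.7 -3. ] M [-0.03 -0.01  0.04] tilt [-0.02  0.  ]
shift mm [0.4 4.4 1.5]
ry -0.07
t 4.85 tcp [562.2 101.4  98.1] th 103.93 q6 -0.21 gap 0.0370 F [-0.4  0.4 -3.7] M [-0.08  0.04 -0.04] tilt [0.  0.1]
shift mm [0.3 3.1 0.8]
ry -0.07
bore ell [279.7 301.2] [46.4 53.9] world [0.5628 0.1021 0.1061]  face [279.  301.5] [ 83. 100.] 90.0 [0.563  0.1019 0.1061]
```

View pics/w5c.png

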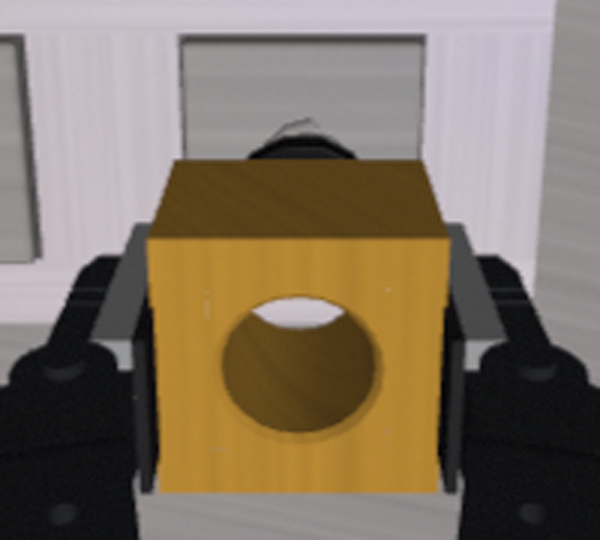

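Emit:
drive_tool(plan="-0.5 0 0 1.5 0 0 0;-0.5 0 3 0 0 0 0;-0.5 0 2 0 0 0 0")

```text
clock: 5.22
tcp_pos: [0.5601, 0.101, 0.0922]
orientation: [0.436, -0.435, -0.556, 0.558]
wrist_force: [0.3, 0.5, -2.8]
finger_gap: 0.0367
```

```bash
python3 go.py .5607 .1012 .089 104
```

```text
t 5.22 tcp [560.1 101.   92.2] th 103.92 q6 -0.21 gap 0.0367 F [ 0.3  0.5 -2.8] M [ 0.04 -0.04  0.03] tilt [0.02 0.17]
shift mm [ 0.   3.2 -0.6]
ry -0.08
```

Emit:
drive_tool(plan="-0.5 0 2 0 0 0 0;-0.5 0 2 0 0 0 0")

```text
clock: 5.48
tcp_pos: [0.5607, 0.1011, 0.0884]
orientation: [0.436, -0.435, -0.557, 0.557]
wrist_force: [0.9, 0.6, 2.0]
finger_gap: 0.037
```

```bash
python3 go.py .5607 .1012 .089 104
```

```text
t 5.47 tcp [560.7 101.1  88.4] th 103.93 q6 -0.21 gap 0.0370 F [0.9 0.6 2. ] M [ 0.2 -0.1  0. ] tilt [0.02 0.09]
shift mm [ 0.1 -0.6 -0. ]
ry -0.07
```

Emit:
drive_tool(plan="-0.5 0 0.4 0 0 8 0;-0.5 0 0.8 0 0 9 0;-0.5 0 0.8 0 0 9 0;-0.5 0 0.8 0 0 9 0")

```text
clock: 5.98
tcp_pos: [0.5611, 0.1011, 0.0857]
orientation: [0.587, -0.587, -0.394, 0.395]
wrist_force: [0.3, -0.1, -2.3]
finger_gap: 0.0374
```

```bash
python3 go.py .5607 .1012 .0798 1
```

```text
t 5.97 tcp [561.1 101.1  85.7] th 67.82 q6 0.42 gap 0.0374 F [ 0.3 -0.1 -2.3] M [-0.01  0.06 -0.04] tilt [-0.03  0.03]
shift mm [-0.   5.9  0.4]
ry 66.82
```

Emit:
drive_tool(plan="-0.5 0 0.9 0 0 9 0;-0.5 0 0.8 0 0 9 0;-0.5 0 0.8 0 0 9 0;-0.5 0 0.8 0 0 9 0")

```text
clock: 6.48
tcp_pos: [0.561, 0.1, 0.0833]
orientation: [-0.681, 0.683, 0.186, -0.187]
wrist_force: [-3.9, -1.1, 5.1]
finger_gap: 0.0371
```

```bash
python3 go.py .5607 .1012 .0798 1
```

```text
t 6.47 tcp [561.  100.   83.3] th 30.57 q6 1.07 gap 0.0371 F [-3.9 -1.1  5.1] M [-0.31  0.62  0.06] tilt [-0.11 -0.13]
shift mm [0.4 3.5 1.2]
ry 29.57
```

Emit:
drive_tool(plan="-0.5 0 0.9 0 0 6 0;-0.5 0 0.9 0 0 6 0")

```text
clock: 6.72
tcp_pos: [0.5606, 0.0997, 0.0833]
orientation: [-0.697, 0.7, 0.111, -0.112]
wrist_force: [-2.8, -0.3, 4.1]
finger_gap: 0.037
```

```bash
python3 go.py .5607 .1012 .0798 1
```

```text
t 6.72 tcp [560.6  99.7  83.3] th 18.13 q6 1.29 gap 0.0370 F [-2.8 -0.3  4.1] M [-0.01  0.59  0.03] tilt [-0.08 -0.19]
shift mm [0.5 3.5 1.4]
ry 17.13
```

Emit:
drive_tool(plan="-0.5 0.5 1.8 1 0 0 0;-0.5 0 1.5 0 0 0 0")

```text
clock: 6.98
tcp_pos: [0.5606, 0.1001, 0.083]
orientation: [-0.696, 0.7, 0.111, -0.111]
wrist_force: [-4.1, 0.5, 7.7]
finger_gap: 0.0374
```

```bash
python3 go.py .5607 .1012 .0798 1; python3 shot.py w6;python3 shot.py s6 scene; python3 go.py; python3 - <<'E'
from meas import *
c,p,d=load('s6')
cv2.imwrite('pics/s6c.png',cv2.convertScaleAbs(cv2.resize(p[120:260,190:350,::-1],None,fx=4.5,fy=4.2,interpolation=2),alpha=1.6))
E
```

```text
t 6.97 tcp [560.6 100.1  83. ] th 18.13 q6 1.29 gap 0.0374 F [-4.1  0.5  7.7] M [0.12 0.94 0.05] tilt [-0.04 -0.32]
shift mm [0.4 3.2 1.1]
ry 17.13
t 7.08 tcp [560.7 100.1  83. ] th 18.13 q6 1.29 gap 0.0373 F [-4.5 -0.9  9.4] M [-0.06  0.91  0.  ] tilt [-0.04 -0.33]
```

View pics/w6.png

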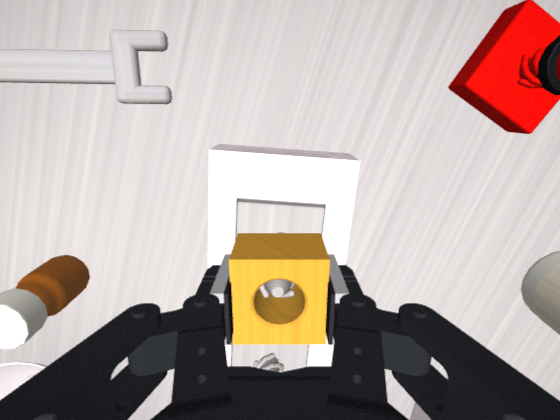

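View pics/s6c.png

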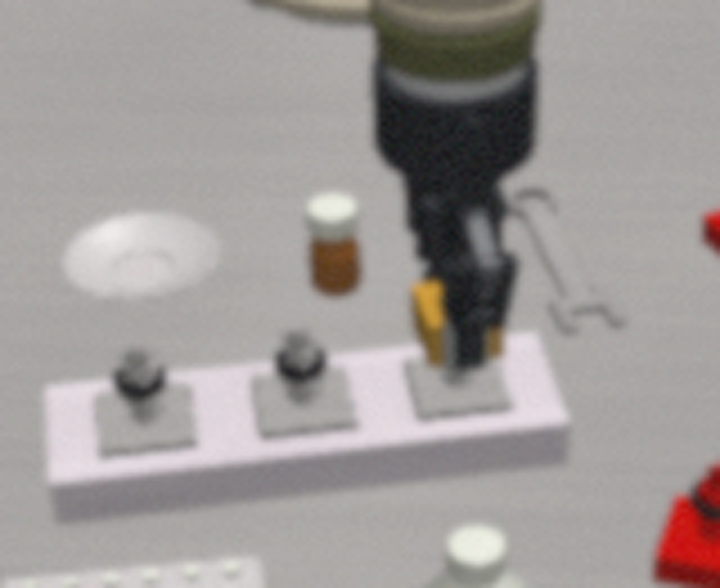

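Emit:
drive_tool(plan="-0.5 0 2.0 0 0 5 0;-0.5 0 2.0 0 0 5 0")

```text
clock: 7.32
tcp_pos: [0.5604, 0.0996, 0.0828]
orientation: [-0.703, 0.708, 0.05, -0.048]
wrist_force: [-5.7, 0.0, 12.3]
finger_gap: 0.0371
```

```bash
python3 go.py .5607 .1012 .0798 1
```

```text
t 7.33 tcp [560.4  99.6  82.8] th 7.94 q6 1.47 gap 0.0371 F [-5.7  0.  12.3] M [-0.12  1.29  0.13] tilt [ 0.1  -0.42]
shift mm [0.5 3.  1.6]
ry 6.94
```

Emit:
drive_tool(plan="-0.5 0 0.5 0.5 0 5 0;-0.5 0 0.5 0.5 0 5 0")

```text
clock: 7.58
tcp_pos: [0.5601, 0.0998, 0.083]
orientation: [-0.704, 0.71, -0.013, 0.016]
wrist_force: [-0.2, -2.9, 0.1]
finger_gap: 0.0373
```

```bash
python3 go.py .5607 .1012 .0798 1
```

```text
t 7.58 tcp [560.1  99.8  83. ] th -2.31 q6 1.65 gap 0.0373 F [-0.2 -2.9  0.1] M [-0.46  0.32  0.13] tilt [ 0.22 -0.51]
shift mm [0.5 3.2 1.4]
ry -3.31
```

```bash
python3 shot.py w7; python3 go.py; python3 - <<'E'
from meas import *
def back(c,d,u,v):
    z=d[v,u]; q=np.array([(u-c['cx'])/c['fx']*z,(v-c['cy'])/c['fy']*z,z]); return c['R'].T@(q-c['t'])
for t in ['w6','w7']:
    c,p,d=load(t)
    f=[back(c,d,u,v)[2] for v in range(325,338) for u in range(245,315,3)]
    print(t,'face z',np.median(f),np.std(f))
    T=np.array([[back(c,d,u,v)[2] for u in range(255,306,3)] for v in range(276,320,3)])
    print((T*1000).round(0).astype(int))
    fl=[back(c,d,u,v)[2] for v in range(165,190,3) for u in range(230,330,5)]; print('racktop?',np.median(fl))
c,p,d=load('w7')
cv2.imwrite('pics/w7c.png',cv2.convertScaleAbs(cv2.resize(p[130:360,180:400,::-1],None,fx=3,fy=2.6,interpolation=2),alpha=1.4))
E
```

```text
t 7.62 tcp [560.1  99.9  83. ] th -2.47 q6 1.65 gap 0.0371 F [-2.3 -1.   1.9] M [-0.35  0.39 -0.01] tilt [ 0.21 -0.5 ]
w6 face z 0.09130164001821149 0.0063332713955643995
[[ 91  91  92  91  90  92  92  91  91  91  92  92  91  91  91  91  92]
 [ 92  92  91  92  91  91  91  90  79  79  90  91  91  91  90  91  92]
 [ 91  91  92  91  78  80  80  81  80  81  79  79  76  90  91  91  91]
 [ 91  92  91  73  78  81  81  81  81  82  80  79  77  66  68  92  91]
 [ 91  92  74  73  78  81  83  83  83  82  83  80  65  68  69  72  92]
 [ 90  76  75  74  75  81  83  84  83  82  81  77 203  76  72  75  90]
 [ 91  78  75  76 203  69  83  83  82  82  75  76  76  76  74  76  81]
 [ 84  80  78  74  77  73  71  71  71  72  71  71  72  74  76  79  83]
 [ 85  83  79  78  75  74  73  73  73  74  73  75  75  76  79  82  85]
 [ 87  84  81  79  78  78  76  76  75  75  75  77  77  79  81  83  86]
 [ 89  86  83  82  79  80  79  77  78  78  78  79  79  82  82  84  87]
 [ 91  87  85  84  82  81  80  81  80  80  81  81  82  84  85  87  89]
 [ 89  89  87  86  84  84  82  82  82  81  83  83  84  86  86  88  90]
 [ 91 
[... 612 characters left out ...]
2  82  78  75  76  71  75  90]
 [ 90  78  74  72  75  76  82  82  83  82  72  73  70  72  74  77  80]
 [ 86  80  77  75  73  76  76  71  70  70  71  72  72  74  76  78  82]
 [ 86  82  78  78  76  74  74  73  73  73  73  74  75  77  78  81  85]
 [ 87  83  82  79  77  76  77  76  75  75  77  75  77  79  81  83  86]
 [ 90  85  83  82  80  79  78  79  77  78  79  79  80  81  82  85  88]
 [ 91  87  86  84  83  81  80  80  80  79  81  81  81  83  85  86  89]
 [ 91  89  87  86  84  83  82  83  82  81  82  82  85  86  87  89  90]
 [ 91  91  88  88  86  86  84  85  84  85  85  85  86  86  88  91  91]
 [ 91  91  90  89  87  87  88  86  87  87  86  88  89  89  90  90  92]]
racktop? 0.029791155658022452
```

View pics/w7c.png

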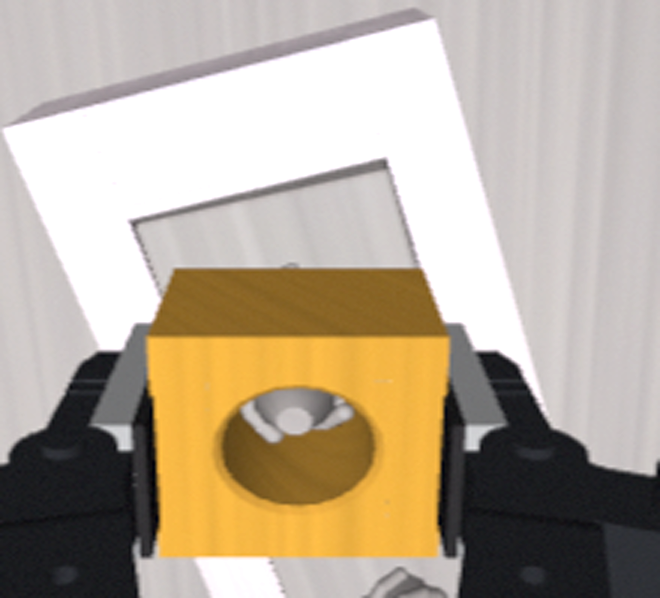

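Emit:
drive_tool(plan="-0.5 0 0 0 0 -9 0;-0.5 0 0 0 0 -9 0;-0.5 0 0 0 0 -9 0;-0.5 0 0 0 0 -9 0;-0.5 0 0 0 0 -9 0;-0.5 0 -0.6 0 0 -9 0;-0.5 0 -0.8 0 0 -9 0;-0.5 0 -0.8 0 0 -9 0")

```text
clock: 8.62
tcp_pos: [0.561, 0.1013, 0.0857]
orientation: [-0.566, 0.572, 0.42, -0.419]
wrist_force: [0.2, 0.5, -1.3]
finger_gap: 0.0373
```

```bash
python3 go.py .5607 .1012 .0885 104
```

```text
t 8.62 tcp [561.  101.3  85.7] th 72.81 q6 0.34 gap 0.0373 F [ 0.2  0.5 -1.3] M [ 0.06  0.14 -0.  ] tilt [-0.21 -0.4 ]
shift mm [-0.2 -2.8  0.2]
ry -31.19
```

Emit:
drive_tool(plan="-0.5 0 -0.9 0 0 -8 0;-0.5 0 -0.9 0 0 -8 0;-0.5 0 -0.9 0 0 -8 0;-0.5 0 -0.5 0 0 -7.2 0;-0.5 0 0 0 0 0 0")

```text
clock: 9.25
tcp_pos: [0.5613, 0.1018, 0.0887]
orientation: [0.425, -0.43, -0.563, 0.563]
wrist_force: [-0.6, -0.1, -0.8]
finger_gap: 0.037
```

```bash
python3 go.py .5607 .1012 .0885 104
```

```text
t 9.25 tcp [561.3 101.8  88.7] th 105.58 q6 -0.23 gap 0.0370 F [-0.6 -0.1 -0.8] M [-0.14  0.01 -0.01] tilt [-0.34 -0.25]
shift mm [-0.5  0.2  0.7]
ry 1.58
```

Emit:
drive_tool(plan="-0.5 0 -1 0 0.2 1.5 -0.3;-0.5 0 -4 0 0 0 0;-0.5 0 -8 0 0 0 0")

```text
clock: 9.62
tcp_pos: [0.5606, 0.1019, 0.1013]
orientation: [0.437, -0.436, -0.556, 0.557]
wrist_force: [0.3, -1.2, -2.8]
finger_gap: 0.0368
```

```bash
python3 go.py .5607 .1012 .0885 104
```

```text
t 9.62 tcp [560.6 101.9 101.3] th 103.81 q6 -0.20 gap 0.0368 F [ 0.3 -1.2 -2.8] M [ 0.03 -0.04  0.02] tilt [0.02 0.06]
shift mm [-0.7 12.8  0.1]
ry -0.19
```

Emit:
drive_tool(plan="-0.5 0 -35 0 0 0 0;-0.5 -20 -30 -16 0 0 0;-0.5 -30 0 -24 0 0 0;-0.5 -30 0 -24 0 0 0;-0.5 0 0 0 0 0 0")

```text
clock: 10.25
tcp_pos: [0.6446, 0.0384, 0.1721]
orientation: [-0.435, 0.437, 0.557, -0.556]
wrist_force: [-0.4, 0.8, -1.8]
finger_gap: 0.0372
```

```bash
python3 shot.py w8; python3 go.py .5803 .0242 .115 104; python3 - <<'E'
from meas import *
from workcell import monitor
c,p,d=load('w8'); bore(c,p,monitor.get_state()['tcp_pos'])
ring(c,p,295,125,R=35)
E
```

```text
t 10.30 tcp [643.2  39.4 172. ] th 103.87 q6 -0.31 gap 0.0372 F [ 0.1 -0.8 -2.5] M [-0.03  0.01 -0.05] tilt [ 0.01 -0.08]
shift mm [ 0.4 56.9 64.8]
ry -0.13
bore ell [279.7 301.2] [46.3 53.9] world [0.6439 0.0389 0.18  ]  face [279.  301.5] [ 83. 100.] 90.0 [0.6441 0.0386 0.18  ]
ring ell [281.3 119.9] [37.9 39.2] world [0.5802 0.0244 0.063 ]
```

View pics/w8.png

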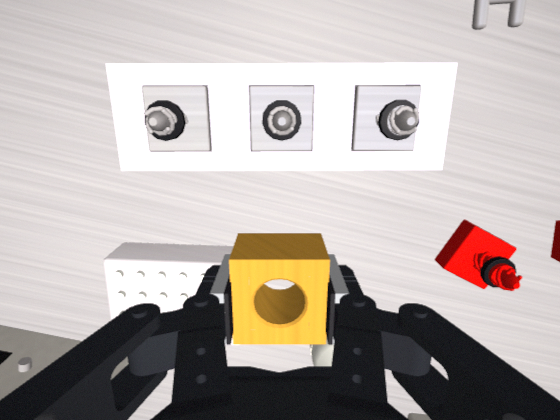

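Screw 2's ring is at (281,120), giving (0.580, 0.024). Screw 1 at the right still stands seated, and the bar lies square to the image.

Emit:
drive_tool(plan="-0.5 0 0 32 0 0 0;-0.5 0 0 32 0 0 0;-0.5 0 30 1 0 0 0;-0.5 0 20 0 0 0 0;-0.5 0 8 0 0 0 0;-0.5 0 3 0 0 0 0")

```text
clock: 11.05
tcp_pos: [0.5737, 0.0273, 0.1113]
orientation: [-0.436, 0.434, 0.558, -0.557]
wrist_force: [-0.4, -0.0, -2.7]
finger_gap: 0.0372
```

```bash
python3 go.py .5801 .0242 .092 104
```

```text
t 11.05 tcp [573.7  27.3 111.3] th 104.05 q6 -0.34 gap 0.0372 F [-0.4 -0.  -2.7] M [-0.01 -0.    0.02] tilt [0.13 0.  ]
shift mm [-4.6 19.2 -5.5]
ry 0.05
```

Emit:
drive_tool(plan="-0.5 -4.6 2 -5.5 0 0 0;-0.5 0 0 0 0 0 0")

```text
clock: 11.3
tcp_pos: [0.5813, 0.0243, 0.1102]
orientation: [-0.435, 0.435, 0.558, -0.557]
wrist_force: [-0.9, 0.2, -3.1]
finger_gap: 0.0372
```

```bash
python3 go.py .5801 .0242 .092 104
```

```text
t 11.30 tcp [581.3  24.3 110.2] th 104.07 q6 -0.34 gap 0.0372 F [-0.9  0.2 -3.1] M [ 0.03  0.01 -0.05] tilt [ 0.09 -0.09]
shift mm [ 0.2 18.2  1.2]
ry 0.07
```

Emit:
drive_tool(plan="-0.5 0 8 1 0 0 0;-0.5 0 6 0 0 0 0;-0.5 0 3 0 0 0 0")

```text
clock: 11.68
tcp_pos: [0.581, 0.0239, 0.0928]
orientation: [-0.435, 0.435, 0.558, -0.556]
wrist_force: [0.4, 0.6, -2.5]
finger_gap: 0.037
```

```bash
python3 go.py .5801 .0242 .089 104; python3 shot.py w9; python3 - <<'E'
from meas import *
from workcell import monitor
c,p,d=load('w9'); bore(c,p,monitor.get_state()['tcp_pos'])
E
python3 go.py .5801 .0242 .089 104
```

```text
t 11.68 tcp [581.   23.9  92.8] th 104.06 q6 -0.34 gap 0.0370 F [ 0.4  0.6 -2.5] M [-0.02  0.02 -0.01] tilt [ 0.07 -0.16]
shift mm [0.6 3.8 0.8]
ry 0.06
bore ell [279.7 301.2] [46.4 54. ] world [0.5804 0.0244 0.1005]  face [279.  301.5] [ 83. 100.] 90.0 [0.5806 0.0241 0.1005]
t 11.72 tcp [580.9  23.9  92.5] th 104.06 q6 -0.34 gap 0.0371 F [-0.6 -0.1 -2.6] M [ 0.01 -0.02  0.02] tilt [ 0.08 -0.14]
shift mm [0.5 3.5 0.7]
ry 0.06
```

Emit:
drive_tool(plan="-0.5 0 2 0 0 0 0;-0.5 0 2 0 0 0 0")

```text
clock: 11.98
tcp_pos: [0.5809, 0.0238, 0.0884]
orientation: [-0.435, 0.435, 0.558, -0.556]
wrist_force: [-1.2, -1.1, 1.1]
finger_gap: 0.037
```

```bash
python3 go.py .5808 .0239 .0795 104
```

```text
t 11.97 tcp [580.9  23.8  88.4] th 104.06 q6 -0.34 gap 0.0370 F [-1.2 -1.1  1.1] M [-0.28  0.21 -0.05] tilt [ 0.07 -0.14]
shift mm [0.1 8.9 0.1]
ry 0.06
```

Contact at the same height (88.4). Turning on.

Emit:
drive_tool(plan="-0.5 0 0.4 0 0 8 0;-0.5 0 0.8 0 0 9 0;-0.5 0 0.8 0 0 9 0;-0.5 0 0.8 0 0 9 0;-0.5 0 1 0 0 9 0")

```text
clock: 12.6
tcp_pos: [0.5809, 0.0232, 0.0851]
orientation: [-0.616, 0.617, 0.347, -0.345]
wrist_force: [-1.3, 0.0, -2.8]
finger_gap: 0.037
```

```bash
python3 go.py .5808 .0239 .0795 1
```

```text
t 12.60 tcp [580.9  23.2  85.1] th 58.62 q6 0.45 gap 0.0370 F [-1.3  0.  -2.8] M [-0.02  0.09  0.01] tilt [ 0.09 -0.12]
shift mm [0.5 5.6 0.5]
ry 57.62
```

Emit:
drive_tool(plan="-0.5 0 1.1 0 0 9 0;-0.5 0 1 0 0 9 0;-0.5 0 1 0 0 9 0")

```text
clock: 12.98
tcp_pos: [0.5804, 0.0226, 0.0823]
orientation: [-0.681, 0.682, 0.188, -0.187]
wrist_force: [-1.3, -0.2, 0.1]
finger_gap: 0.0371
```

```bash
python3 go.py .5808 .0239 .0795 1
```

```text
t 12.97 tcp [580.4  22.6  82.3] th 30.68 q6 0.94 gap 0.0371 F [-1.3 -0.2  0.1] M [-0.22  0.24  0.  ] tilt [ 0.06 -0.11]
shift mm [1.  2.8 0.9]
ry 29.68
```

Emit:
drive_tool(plan="-0.5 0.3 1.4 0.3 0 9 0;-0.5 0.3 1.3 0.3 0 9 0;-0.5 0 1.2 0 0 9 0;-0.5 0 1.0 0 0 3 0")

```text
clock: 13.48
tcp_pos: [0.5797, 0.0223, 0.0791]
orientation: [-0.706, 0.708, -0.002, 0.003]
wrist_force: [-1.9, -0.8, 1.9]
finger_gap: 0.0369
```

```bash
python3 go.py .5808 .0239 .0795 1
```

```text
t 13.47 tcp [579.7  22.3  79.1] th -0.43 q6 1.48 gap 0.0369 F [-1.9 -0.8  1.9] M [ 0.11  0.39 -0.02] tilt [ 0.05 -0.22]
shift mm [ 1.1 -0.4  1.6]
ry -1.43
```

Emit:
drive_tool(plan="-0.5 -0.5 -0.3 -0.5 0 -9 0;-0.5 0 -0.8 0 0 -9 0;-0.5 0 -0.8 0 0 -9 0;-0.5 0 -0.8 0 0 -9 0;-0.5 0 -0.8 0 0 -9 0;-0.5 0 -0.8 0 0 -9 0")

```text
clock: 14.22
tcp_pos: [0.58, 0.0226, 0.0848]
orientation: [-0.625, 0.628, 0.329, -0.327]
wrist_force: [-1.0, -0.1, -3.1]
finger_gap: 0.0369
```

```bash
python3 go.py .5808 .0239 .0885 104
```

```text
t 14.22 tcp [580.   22.6  84.8] th 55.32 q6 0.51 gap 0.0369 F [-1.  -0.1 -3.1] M [-0.01  0.01  0.01] tilt [ 0.   -0.26]
shift mm [ 1.5 -3.7  0.1]
ry -48.68
```

Emit:
drive_tool(plan="-0.5 0 -0.4 0 0 -9 0;-0.5 0 -0.6 0 0 -9 0;-0.5 0 -0.7 0 0 -9 0;-0.5 0 -0.7 0 0 -9 0;-0.5 0 -0.7 0 0 -9 0;-0.5 0 -0.3 0 0 -3 0")

```text
clock: 14.98
tcp_pos: [0.5807, 0.0233, 0.0888]
orientation: [-0.428, 0.432, 0.562, -0.56]
wrist_force: [-0.6, -0.1, -2.5]
finger_gap: 0.0375
```

```bash
python3 go.py .5808 .0239 .0885 104
```

```text
t 14.97 tcp [580.7  23.3  88.8] th 105.04 q6 -0.36 gap 0.0375 F [-0.6 -0.1 -2.5] M [ 0.12  0.04 -0.  ] tilt [-0.15 -0.29]
shift mm [ 0.6  0.3 -0.3]
ry 1.04
```

Lift off and view over screw 3.

Emit:
drive_tool(plan="-0.5 0 -2 0 0.3 1 -0.1;-0.5 0 -8 0 0 0 0;-0.5 0 -35 0 0 0 0;-0.5 0 -38 -2 0 0 0")

```text
clock: 15.48
tcp_pos: [0.5804, 0.0239, 0.1715]
orientation: [0.438, -0.435, -0.555, 0.558]
wrist_force: [0.8, 0.6, -3.2]
finger_gap: 0.0369
```

```bash
python3 go.py .661 -.038 .172 104
```

```text
t 15.47 tcp [580.4  23.9 171.5] th 103.76 q6 -0.34 gap 0.0369 F [ 0.8  0.6 -3.2] M [-0.04 -0.06  0.01] tilt [0.08 0.4 ]
shift mm [-79.3  -1.1 -63.6]
ry -0.24
```

Emit:
drive_tool(plan="-0.5 -27 0 -21 0 0 0;-0.5 -27 0 -21 0 0 0;-0.5 -26 0 -21 -0.3 -0.2 0;-0.5 0 0 0 0 0 0")

```text
clock: 15.98
tcp_pos: [0.6658, -0.0405, 0.1791]
orientation: [-0.433, 0.439, 0.558, -0.555]
wrist_force: [-0.6, -0.2, -3.2]
finger_gap: 0.0369
```

```bash
python3 shot.py w10; python3 go.py .598 -.056 .115 104; python3 - <<'E'
from meas import *
from workcell import monitor
c,p,d=load('w10'); bore(c,p,monitor.get_state()['tcp_pos'])
ring(c,p,280,122,R=35)
E
```

```text
t 16.02 tcp [664.7 -39.6 179.1] th 103.89 q6 -0.42 gap 0.0371 F [ 0.   0.2 -2.8] M [ 0.   -0.02 -0.01] tilt [-0.1  -0.44]
shift mm [ 0.2 63.6 69.2]
ry -0.11
bore ell [279.7 301.2] [46.4 54. ] world [ 0.6648 -0.04    0.1871]  face [279.  301.5] [ 83. 100.] 90.0 [ 0.665  -0.0402  0.1871]
ring ell [283.9 116.4] [36.5 38.5] world [ 0.5995 -0.0533  0.063 ]
```

View pics/w10.png

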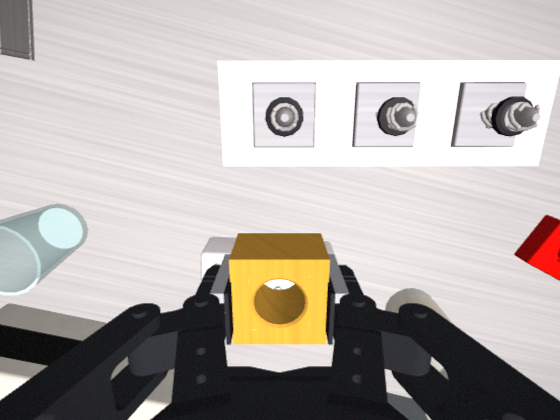

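Screw 3's ring is at (284,116), giving (0.5995, −0.0533). All three screws stand seated.

Emit:
drive_tool(plan="-0.5 0 0 32 0.4 0 -0.1;-0.5 0 0 32 0 0 0;-0.5 0 30 0 0 0 0;-0.5 0 30 0 0 0 0;-0.5 0 0 0 0 0 0")

```text
clock: 16.65
tcp_pos: [0.5969, -0.0518, 0.1196]
orientation: [-0.436, 0.435, 0.557, -0.557]
wrist_force: [-1.1, -0.5, -3.2]
finger_gap: 0.037
```

```bash
python3 go.py .5999 -.0536 .11 104
```

```text
t 16.65 tcp [596.9 -51.8 119.6] th 103.92 q6 -0.46 gap 0.0370 F [-1.1 -0.5 -3.2] M [ 0.01 -0.    0.03] tilt [0.08 0.04]
shift mm [-2.5  9.6 -2.5]
ry -0.08
```

Emit:
drive_tool(plan="-0.5 -2.5 8 -2.5 0 0 0;-0.5 0 0 0 0 0 0")

```text
clock: 16.9
tcp_pos: [0.6008, -0.0532, 0.1136]
orientation: [-0.435, 0.436, 0.558, -0.557]
wrist_force: [-0.7, 0.3, -3.0]
finger_gap: 0.0368
```

```bash
python3 go.py .5999 -.0536 .092 104
```

```text
t 16.90 tcp [600.8 -53.2 113.6] th 103.96 q6 -0.47 gap 0.0368 F [-0.7  0.3 -3. ] M [-0.02 -0.03 -0.06] tilt [ 0.02 -0.09]
shift mm [-0.2 21.6  1. ]
ry -0.04
```

Emit:
drive_tool(plan="-0.5 0 10 0.5 0 0 0;-0.5 0 8 0 0 0 0;-0.5 0 2 0 0 0 0")

```text
clock: 17.27
tcp_pos: [0.6014, -0.0533, 0.0939]
orientation: [-0.435, 0.436, 0.558, -0.556]
wrist_force: [-2.3, 1.7, -0.2]
finger_gap: 0.0367
```

```bash
python3 shot.py w11; python3 - <<'E'
from meas import *
from workcell import monitor
c,p,d=load('w11'); bore(c,p,monitor.get_state()['tcp_pos'])
E
python3 go.py .5999 -.0536 .089 104
```

```text
bore ell [279.7 301.2] [46.3 53.9] world [ 0.6006 -0.0528  0.1017]  face [279.  301.5] [ 83. 100.] 90.0 [ 0.6008 -0.0531  0.1017]
t 17.32 tcp [601.1 -53.3  93.7] th 103.97 q6 -0.47 gap 0.0371 F [-1.8  0.5 -3.4] M [ 0.12  0.24 -0.02] tilt [-0.01 -0.18]
shift mm [-0.   4.7  1.2]
ry -0.03
```

Emit:
drive_tool(plan="-0.5 0 0 1.2 0 0 0;-0.5 0 2 0 0 0 0;-0.5 0 2 0 0 0 0;-0.5 0 1 0 0 0 0")

```text
clock: 17.82
tcp_pos: [0.6005, -0.0539, 0.0888]
orientation: [-0.434, 0.437, 0.558, -0.556]
wrist_force: [-1.4, -0.1, -1.6]
finger_gap: 0.0369
```

```bash
python3 go.py .5999 -.0536 .089 104
```

```text
t 17.82 tcp [600.5 -53.9  88.8] th 103.96 q6 -0.47 gap 0.0369 F [-1.4 -0.1 -1.6] M [-0.04  0.17  0.03] tilt [-0.06 -0.24]
shift mm [ 0.4 -0.2  0.5]
ry -0.04
```

Near rib contact (88.8, force starting to rise). Turning on with descent.

Emit:
drive_tool(plan="-0.5 0 0.6 0.3 0 8 0;-0.5 0 0.8 0 0 9 0;-0.5 0 0.8 0 0 9 0;-0.5 0 0.8 0 0 9 0;-0.5 0 1 0 0 9 0")

```text
clock: 18.45
tcp_pos: [0.6002, -0.0546, 0.0851]
orientation: [-0.616, 0.618, 0.347, -0.344]
wrist_force: [-1.5, -0.1, -1.8]
finger_gap: 0.037
```

```bash
python3 go.py .6 -.0538 .0795 0
```

```text
t 18.45 tcp [600.2 -54.6  85.1] th 58.52 q6 0.33 gap 0.0370 F [-1.5 -0.1 -1.8] M [-0.04  0.12  0.03] tilt [ 0.08 -0.26]
shift mm [0.6 5.6 0.6]
ry 58.52
```

Emit:
drive_tool(plan="-0.5 0 1.1 0.3 0.2 9 0;-0.5 0 1 0 0 9 0;-0.5 0 1.1 0 0 9 0;-0.5 0 1.2 0 0 9 0")

```text
clock: 18.95
tcp_pos: [0.5997, -0.0554, 0.0815]
orientation: [-0.694, 0.696, 0.131, -0.13]
wrist_force: [-2.0, -0.6, 1.0]
finger_gap: 0.037
```

```bash
python3 go.py .6 -.0538 .0795 0
```

```text
t 18.95 tcp [599.7 -55.4  81.5] th 21.26 q6 0.97 gap 0.0370 F [-2.  -0.6  1. ] M [-0.09  0.46  0.04] tilt [ 0.05 -0.11]
shift mm [0.9 2.  1.4]
ry 21.26
```

Emit:
drive_tool(plan="-0.5 0.5 1.5 0.8 0 8 0;-0.5 0.3 1.4 0.3 0 8 0;-0.5 0 1.2 0 0 6 0")

```text
clock: 19.32
tcp_pos: [0.599, -0.0554, 0.079]
orientation: [-0.705, 0.709, -0.01, 0.01]
wrist_force: [-1.9, -0.3, 3.1]
finger_gap: 0.0373
```

```bash
python3 go.py .6 -.0538 .0795 104; python3 shot.py w12; python3 - <<'E'
from meas import *
c,p,d=load('w12')
def back(u,v):
    z=d[v,u]; q=np.array([(u-c['cx'])/c['fx']*z,(v-c['cy'])/c['fy']*z,z]); return c['R'].T@(q-c['t'])
print('face z',np.median([back(u,v)[2] for v in range(325,338) for u in range(245,315,3)]),'tip',np.percentile([back(u,v)[2] for v in range(280,296) for u in range(272,288)],[50,90]))
E
```

```text
t 19.32 tcp [599.  -55.4  79. ] th -1.58 q6 1.37 gap 0.0373 F [-1.9 -0.3  3.1] M [ 0.09  0.51 -0.03] tilt [ 0.01 -0.25]
shift mm [ 0.9 -0.5  1.6]
ry -105.58
face z 0.08730332795308662 tip [0.07981685 0.08240377]
```

Screw 3 runs free too (nut centre about 73 mm). Turning back.

Emit:
drive_tool(plan="-0.5 0 -0.3 0 0 -9 0;-0.5 0 -0.8 0 0 -9 0;-0.5 0 -0.8 0 0 -9 0;-0.5 0 -0.8 0 0 -9 0;-0.5 0 -0.7 0 0 -9 0;-0.5 0 -0.7 0 0 -9 0")

```text
clock: 20.12
tcp_pos: [0.5996, -0.0542, 0.0839]
orientation: [-0.627, 0.629, 0.325, -0.324]
wrist_force: [-0.9, 1.2, -0.9]
finger_gap: 0.0369
```

```bash
python3 go.py .6 -.0538 .0885 104
```

```text
t 20.12 tcp [599.6 -54.2  83.9] th 54.64 q6 0.39 gap 0.0369 F [-0.9  1.2 -0.9] M [ 0.16  0.18 -0.01] tilt [-0.04 -0.15]
shift mm [ 0.5 -4.6 -0.1]
ry -49.36
```

Emit:
drive_tool(plan="-0.5 0 -0.8 0 0 -9 0;-0.5 0 -0.8 0 0 -9 0;-0.5 0 -0.8 0 0 -9 0;-0.5 0 -0.8 0 0 -9 0;-0.5 0 -0.7 0 0 -9 0;-0.5 0 -0.3 0 0 -4 0;-0.5 0 0 0 0 0 0")

```text
clock: 21.0
tcp_pos: [0.6003, -0.0541, 0.0888]
orientation: [-0.424, 0.427, 0.565, -0.565]
wrist_force: [0.7, -1.0, -2.5]
finger_gap: 0.0372
```

```bash
python3 go.py .6 -.0538 .0885 104
```

```text
t 21.00 tcp [600.3 -54.1  88.8] th 106.01 q6 -0.50 gap 0.0372 F [ 0.7 -1.  -2.5] M [-0.06  0.06 -0.01] tilt [-0.18 -0.15]
shift mm [0.3 0.3 0.2]
ry 2.01
```

Emit:
drive_tool(plan="-0.5 0 -2 0 0.1 2 -0.2;-0.5 0 -8 0 0 0 0;-0.5 0 -35 0 0 0 0;-0.5 0 -38 -2 0 0 0")

```text
clock: 21.5
tcp_pos: [0.5999, -0.0531, 0.1709]
orientation: [0.439, -0.434, -0.556, 0.557]
wrist_force: [0.6, -0.1, -2.8]
finger_gap: 0.0368
```

```bash
python3 go.py .513 .304 .14 81.8
```

```text
t 21.50 tcp [599.9 -53.1 170.9] th 103.76 q6 -0.46 gap 0.0368 F [ 0.6 -0.1 -2.8] M [ 0.03 -0.05  0.04] tilt [0.25 0.33]
shift mm [367.3  32.5  -0.7]
ry 21.96
```

Emit:
drive_tool(plan="-0.5 40 0 0 -0.2 0 0.2;-0.5 55 0 0 0 0 0;-0.5 55 0 0 0 0 0;-0.5 55 0 0 0 0 0;-0.5 55 0 0 0 0 0;-0.5 55 0 0 0 0 0;-0.5 40 0 0 0 10 0;-0.5 0 0 0 0 10 0")

```text
clock: 22.5
tcp_pos: [0.5197, 0.3018, 0.1803]
orientation: [-0.527, 0.534, 0.472, -0.463]
wrist_force: [-0.5, -0.7, -3.0]
finger_gap: 0.0373
```

```bash
python3 go.py .513 .304 .14 81.8
```

```text
t 22.50 tcp [519.7 301.8 180.3] th 82.80 q6 0.52 gap 0.0373 F [-0.5 -0.7 -3. ] M [-0.04 -0.04 -0.06] tilt [ 0.19 -0.85]
shift mm [ 1.2 40.2  7.5]
ry 1.0
```

Emit:
drive_tool(plan="-0.5 1 0 7.5 0.8 1 0.2;-0.5 0 40 0 0 0 0;-0.5 0 50 0 0 0 0;-0.5 0 0 0 0 0 0")

```text
clock: 23.0
tcp_pos: [0.5123, 0.3044, 0.0912]
orientation: [-0.533, 0.533, 0.466, -0.464]
wrist_force: [-0.3, -0.1, -2.6]
finger_gap: 0.0373
```

```bash
python3 shot.py w13; python3 go.py .513 .3038 .0365 81.8;python3 - <<'E'
from meas import *
from workcell import monitor
c,p,d=load('w13'); bore(c,p,monitor.get_state()['tcp_pos'])
E
```

```text
t 23.05 tcp [514.3 305.2  93.9] th 82.23 q6 0.54 gap 0.0374 F [-0.3  0.1 -2.2] M [ 0.01 -0.   -0.05] tilt [ 0.24 -0.34]
shift mm [-1.8 57.4  1.4]
ry 0.43
bore ell [279.7 301.2] [46.3 54.1] world [0.5098 0.306  0.1019]  face [279. 302.] [ 84. 100.] 90.0 [0.5101 0.3057 0.1019]
```

View pics/w13.png

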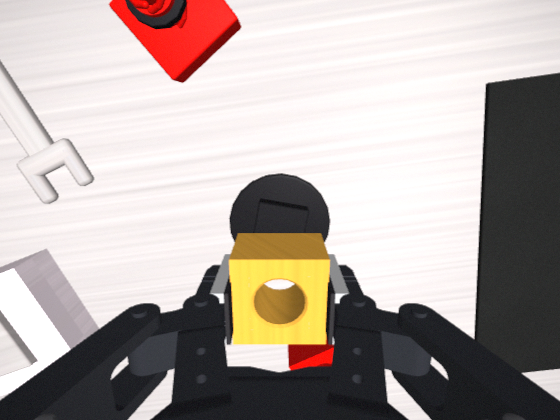

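```bash
python3 shot.py w14; python3 go.py .513 .3038 .045 81.8; python3 - <<'E'
from meas import *
from workcell import monitor
c,p,d=load('w14')
g=p.max(2); m=((g<45)&(d>.15)).astype(np.uint8); m[:150]=0; m[236:]=0; m[:,:215]=0; m[:,345:]=0
cn=max(cv2.findContours(m,0,1)[0],key=len)[:,0].astype(float)
W=np.array([ray(c,u,v,.006)[:2] for u,v in cn if v<232])
A=np.c_[2*W,np.ones(len(W))]; s=np.linalg.lstsq(A,(W**2).sum(1),rcond=None)[0]; print('foot',s[:2],np.sqrt(s[2]+s[0]**2+s[1]**2))
bore(c,p,monitor.get_state()['tcp_pos'])
E
```

```text
t 23.10 tcp [515.8 305.9  95.7] th 82.21 q6 0.54 gap 0.0373 F [ 0.6  0.7 -1.5] M [ 0.01 -0.03 -0.05] tilt [ 0.35 -0.53]
shift mm [-2.8 50.7  3. ]
ry 0.41
foot [0.51162176 0.30577571] 0.03254155903948881
bore ell [279.7 301.2] [46.3 54.1] world [0.5123 0.3067 0.1037]  face [279. 302.] [ 84. 100.] 90.0 [0.5126 0.3064 0.1037]
```

Emit:
drive_tool(plan="-0.5 -2.5 25 3 0.5 0.4 0.3;-0.5 0 15 0 0 0 0;-0.5 0 3 0 0 0 0;-0.5 0 0 0 0 0 0")

```text
clock: 23.6
tcp_pos: [0.5192, 0.3061, 0.0607]
orientation: [-0.533, 0.536, 0.468, -0.458]
wrist_force: [-0.3, -0.5, -4.1]
finger_gap: 0.0371
```

```bash
python3 go.py .513 .3038 .0365 81.8
```

```text
t 23.60 tcp [519.2 306.1  60.7] th 81.87 q6 0.54 gap 0.0371 F [-0.3 -0.5 -4.1] M [-0.01 -0.03  0.  ] tilt [ 0.49 -0.72]
shift mm [-3.3 24.1  6.1]
ry 0.07
```

Emit:
drive_tool(plan="-0.5 -3 0 6 0 0 0;-0.5 0 0 0 0 0 0")

```text
clock: 23.85
tcp_pos: [0.5132, 0.3042, 0.0622]
orientation: [-0.533, 0.536, 0.469, -0.457]
wrist_force: [0.5, 0.0, -2.6]
finger_gap: 0.0373
```

```bash
python3 go.py .513 .3038 .0365 81.8; python3 -c "
from workcell import monitor as m;s=m.get_state();print(s['joint_pos'],s['qvel'].round(3))"
```

```text
t 23.85 tcp [513.2 304.2  62.2] th 81.88 q6 0.54 gap 0.0373 F [ 0.5  0.  -2.6] M [ 0.02  0.05 -0.03] tilt [ 0.56 -0.83]
shift mm [-0.7 25.7  0.5]
ry 0.08
[ 4.00142402e-01  4.63231381e-01 -2.22293712e-01  8.67886576e-01
  8.58497172e-04  5.41964942e-01] [-0.001 -0.002  0.02  -0.005 -0.001 -0.002]
```

Emit:
drive_tool(plan="-0.5 0 0 0 1 0 0.7;-0.5 0 0 0 0 0 0")

```text
clock: 24.1
tcp_pos: [0.5135, 0.3044, 0.0629]
orientation: [0.534, -0.534, -0.462, 0.465]
wrist_force: [-0.1, 0.7, -1.7]
finger_gap: 0.0373
```

```bash
python3 go.py .513 .3038 .0365 81.8
```

```text
t 24.10 tcp [513.5 304.4  62.9] th 81.89 q6 0.54 gap 0.0373 F [-0.1  0.7 -1.7] M [-0.   -0.01 -0.01] tilt [-0.16  0.18]
shift mm [-0.6 26.4  0.3]
ry 0.09
```

Emit:
drive_tool(plan="-0.5 -0.5 14 0 0 0 0;-0.5 0 8 0 0 0 0;-0.5 0 0 0 0 0 0")

```text
clock: 24.48
tcp_pos: [0.513, 0.3036, 0.0385]
orientation: [0.534, -0.534, -0.461, 0.465]
wrist_force: [-0.4, -0.1, -3.4]
finger_gap: 0.0374
```

```bash
python3 go.py .513 .3038 .0365 81.8
```

```text
t 24.48 tcp [513.  303.6  38.5] th 81.89 q6 0.54 gap 0.0374 F [-0.4 -0.1 -3.4] M [ 0.01 -0.03  0.  ] tilt [-0.19  0.24]
shift mm [0.2 2.  0. ]
ry 0.09
```

Emit:
drive_tool(plan="-0.5 0 1.5 0 0 0 0;-0.5 0 1.2 0 0 0 0")

```text
clock: 24.72
tcp_pos: [0.5129, 0.3036, 0.0355]
orientation: [0.535, -0.534, -0.461, 0.465]
wrist_force: [-1.9, -0.8, 3.2]
finger_gap: 0.0373
```

```bash
python3 go.py .513 .3038 .0355 81.8
```

```text
t 24.73 tcp [512.9 303.6  35.5] th 81.88 q6 0.54 gap 0.0373 F [-1.9 -0.8  3.2] M [-0.16  0.34 -0.01] tilt [-0.21  0.27]
shift mm [ 0.2 -0.  -0.1]
ry 0.08
```

Emit:
drive_tool(plan="0.3 0 -0.3 0 0 0 0;0.6 0 0 0 0 0 0;0.6 0 0 0 0 0 0;0.6 0 -30 0 0 0 0;0.6 0 -55 0 0 0 0;0.6 0 -55 0 0 0 0")

```text
clock: 25.48
tcp_pos: [0.5117, 0.3032, 0.1763]
orientation: [0.535, -0.533, -0.459, 0.467]
wrist_force: [1.6, 0.6, -0.2]
finger_gap: 0.0682
```

```bash
python3 go.py .622 .115 .17 104; python3 shot.py w15; python3 nut.py w15 .044
```

```text
t 25.48 tcp [511.7 303.2 176.3] th 81.88 q6 0.54 gap 0.0682 F [ 1.6  0.6 -0.2] M [ 0.05 -0.02 -0.02] tilt [-0.38  0.56]
shift mm [-170.6    6.1 -135.8]
ry -22.12
v pct [ 97.   135.75 201.   204.   207.  ]
((280.5, 207.0), (44.0, 47.0), 90.0) 155.0
nut [0.5128 0.3043 0.044 ]
0.0372 82.0
0.0369 -6.85
0.0387 -97.95
0.0369 170.83
cam [0.44130517 0.31499193 0.29730354]
```

View pics/w15.png

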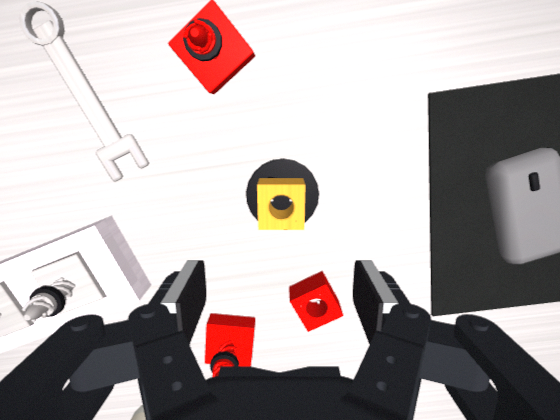

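Emit:
drive_tool(plan="0.6 -40 0 -12 -0.4 0 -0.3;0.6 -55 0 -14 0 -5 0;0.6 -55 0 -14 0 -8 0;0.6 -30 0 -7 0 -8 0;0.6 0 0 0 0 0 0")

```text
clock: 26.15
tcp_pos: [0.5526, 0.1188, 0.1896]
orientation: [-0.432, 0.441, 0.562, -0.55]
wrist_force: [-0.3, 0.1, 0.1]
finger_gap: 0.068
```

```bash
python3 go.py .561 .1013 .12 104
```

```text
t 26.15 tcp [552.6 118.8 189.6] th 103.69 q6 -0.17 gap 0.0680 F [-0.3  0.1  0.1] M [0.02 0.05 0.01] tilt [ 0.08 -1.24]
shift mm [-19.1  69.7  -2.5]
ry -0.31
```

Emit:
drive_tool(plan="0.6 -19 0 -2.5 1.3 0 0;0.6 0 40 0 0 0 0;0.6 0 25 0 0 0 0;0.6 0 0 0 0 0 0")

```text
clock: 26.65
tcp_pos: [0.5614, 0.101, 0.124]
orientation: [0.438, -0.437, -0.556, 0.556]
wrist_force: [-0.3, -0.4, 0.5]
finger_gap: 0.0681
```

```bash
python3 shot.py w16; python3 go.py .561 .1013 .064 104
```

```text
t 26.70 tcp [562.1 101.1 125.1] th 103.60 q6 -0.20 gap 0.0684 F [-1.1  1.4  0.1] M [-0.02 -0.01  0.02] tilt [ 0.03 -0.04]
shift mm [ 0.4 61.1  1. ]
ry -0.4
```

View pics/w16.png

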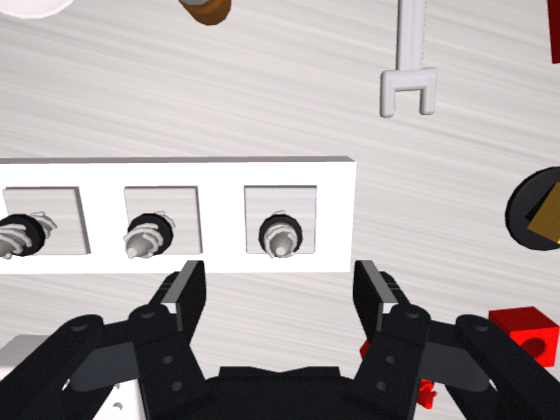

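Screw 1 (ring at (281,235)) is midway between the jaws. Its ring is still high, while screw 2's (150,235) is lower on its shank. Descending to grip the ring.

Emit:
drive_tool(plan="0.6 0 30 0.8 0 -0.4 0;0.6 0 22 0 0 0 0;0.6 0 5 0 0 0 0;0.6 0 0 0 0 0 0")

```text
clock: 27.2
tcp_pos: [0.566, 0.1022, 0.0728]
orientation: [-0.433, 0.437, 0.56, -0.555]
wrist_force: [0.1, 0.0, 0.1]
finger_gap: 0.0684
```

```bash
python3 go.py .561 .1013 .064 104
```

```text
t 27.20 tcp [566.  102.2  72.8] th 104.07 q6 -0.21 gap 0.0684 F [0.1 0.  0.1] M [-0.02 -0.06 -0.03] tilt [-0.08 -0.5 ]
shift mm [0.3 8.7 5.1]
ry 0.07
```

Emit:
drive_tool(plan="0.6 0 5 5 0.5 0 0;0.6 0 4 0 0 0 0;0.6 0 0 0 0 0 0")

```text
clock: 27.58
tcp_pos: [0.5625, 0.1011, 0.0658]
orientation: [-0.434, 0.436, 0.558, -0.557]
wrist_force: [1.1, 0.5, 0.8]
finger_gap: 0.0684
```

```bash
python3 go.py .561 .1013 .064 104
```

```text
t 27.57 tcp [562.5 101.1  65.8] th 104.08 q6 -0.21 gap 0.0684 F [1.1 0.5 0.8] M [0.01 0.04 0.01] tilt [-0.13 -0.19]
shift mm [0.5 1.8 1.5]
ry 0.08
```

Emit:
drive_tool(plan="0.6 0.3 2 1.5 0.2 0 0;0.1 0 0.3 0 0 0 0;-0.7 0 0 0 0 0 0;-0.7 0 0 0 0 0 0;-0.7 0 0 0 0 0 0;-0.7 0 0 0 0 0 0", grip_force=70)

```text
clock: 28.32
tcp_pos: [0.561, 0.1013, 0.0637]
orientation: [0.434, -0.435, -0.557, 0.558]
wrist_force: [-0.9, 1.2, 0.5]
finger_gap: 0.0237
```

```bash
python3 go.py .561 .1013 .064 104
```

```text
t 28.32 tcp [561.  101.3  63.7] th 104.09 q6 -0.21 gap 0.0237 F [-0.9  1.2  0.5] M [ 0.02 -0.01 -0.02] tilt [-0.12  0.  ]
shift mm [ 0.  -0.3  0. ]
ry 0.09
```

Emit:
drive_tool(plan="-0.7 0 -3 0 0 0 0;-0.7 0 -5 0 0 0 0")

```text
clock: 28.58
tcp_pos: [0.5599, 0.1011, 0.0708]
orientation: [0.435, -0.435, -0.556, 0.559]
wrist_force: [0.2, 0.4, -3.8]
finger_gap: 0.0232
```

```bash
python3 shot.py w17; python3 go.py .561 .1013 .064 104
```

```text
t 28.62 tcp [560.4 101.1  71.6] th 104.09 q6 -0.21 gap 0.0240 F [-0.3  0.  -4. ] M [0.03 0.03 0.05] tilt [-0.11  0.1 ]
shift mm [ 0.   7.6 -0.7]
ry 0.09
```

View pics/w17.png

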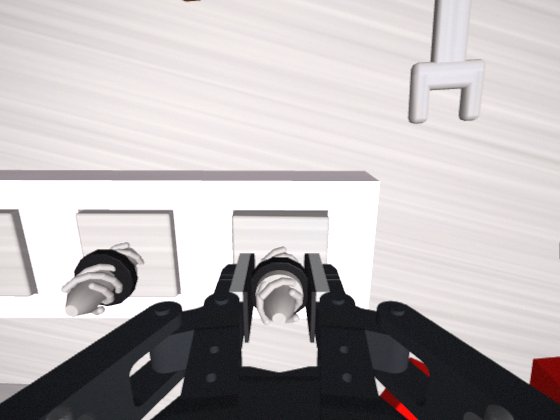

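Emit:
drive_tool(plan="-0.7 0 -10 0 0 0 0;-0.7 0 -30 0 0 0 0;-0.7 0 -50 0 0 0 0;-0.7 0 -15 0 0 0 0")

```text
clock: 29.12
tcp_pos: [0.5588, 0.1011, 0.1793]
orientation: [0.436, -0.434, -0.555, 0.56]
wrist_force: [0.4, -0.1, -3.8]
finger_gap: 0.0239
```

```bash
python3 go.py .546 -.325 .17 104
```

```text
t 29.12 tcp [558.8 101.1 179.3] th 104.07 q6 -0.21 gap 0.0239 F [ 0.4 -0.1 -3.8] M [-0.05 -0.08 -0.03] tilt [-0.07  0.36]
shift mm [-410.2   10.5  116. ]
ry 0.07
```

Emit:
drive_tool(plan="-0.7 -40 0 11 -0.4 0 0;-0.7 -50 0 14 0 0 0;-0.7 -50 0 14 0 0 0;-0.7 -50 0 14 0 0 0;-0.7 -50 0 14 0 0 0;-0.7 -50 0 14 0 0 0;-0.7 -50 0 14 0 0 0;-0.7 -40 0 11 0 0 0")

```text
clock: 30.12
tcp_pos: [0.5503, -0.3015, 0.1881]
orientation: [-0.43, 0.436, 0.561, -0.558]
wrist_force: [-0.1, -0.3, -4.1]
finger_gap: 0.0232
```

```bash
python3 go.py .546 -.325 .17 104; python3 shot.py w18;python3 go.py .546 -.325 .17 104
```

```text
t 30.12 tcp [ 550.3 -301.5  188.1] th 104.51 q6 -0.88 gap 0.0232 F [-0.1 -0.3 -4.1] M [ 0.04 -0.08 -0.  ] tilt [-0.25 -0.51]
shift mm [-21.6  18.1  10.2]
ry 0.51
t 30.18 tcp [ 550.3 -307.3  188. ] th 104.28 q6 -0.89 gap 0.0235 F [ 1.4 -7.5 -4. ] M [-1.3  -0.23 -0.03] tilt [-0.54 -0.46]
shift mm [-16.   18.1   8.7]
ry 0.28
```

View pics/w18.png

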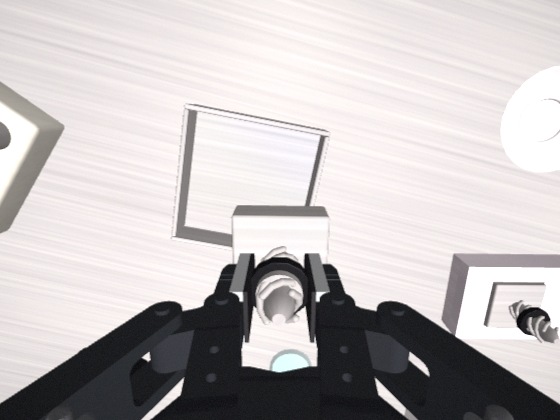

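```bash
python3 - <<'E'
from meas import *
c,p,d=load('w18')
a,b,e=[ray(c,*q,.035) for q in [(187,105),(328,133),(174,237)]]
print(a.round(3),b.round(3),e.round(3),((b+e)/2).round(4),np.linalg.norm(a-b),np.linalg.norm(a-e))
E
python3 go.py .546 -.325 .17 104
```

```text
[ 0.496 -0.392  0.035] [ 0.489 -0.277  0.035] [ 0.611 -0.384  0.035] [ 0.5497 -0.3302  0.035 ] 0.11521470201942159 0.11509780256279933
t 30.18 tcp [ 550.3 -307.3  188. ] th 104.28 q6 -0.89 gap 0.0235 F [ 1.4 -7.5 -4. ] M [-1.3  -0.23 -0.03] tilt [-0.54 -0.46]
shift mm [-16.   18.1   8.7]
ry 0.28
```

Emit:
drive_tool(plan="-0.7 -20 10 7 0.5 10 0.5;-0.7 0 0 0 0 0 0")

```text
clock: 30.42
tcp_pos: [0.5476, -0.3309, 0.1784]
orientation: [0.478, -0.488, -0.512, 0.52]
wrist_force: [-0.1, 0.7, -4.6]
finger_gap: 0.0234
```

```bash
python3 go.py .548 -.329 .085 93.5
```

```text
t 30.43 tcp [ 547.6 -330.9  178.4] th 93.81 q6 -0.73 gap 0.0234 F [-0.1  0.7 -4.6] M [0.03 0.01 0.04] tilt [-0.99 -0.07]
shift mm [ 3.4 93.4 -0.4]
ry 0.31
```

Emit:
drive_tool(plan="-0.7 2 30 0 0 0 -1;-0.7 0 40 0 0 0 0;-0.7 0 22 0 0 0 0;-0.7 0 0 0 0 0 0")

```text
clock: 30.92
tcp_pos: [0.5484, -0.3266, 0.0873]
orientation: [-0.481, 0.482, 0.519, -0.517]
wrist_force: [0.6, 0.4, -3.1]
finger_gap: 0.0235
```

```bash
python3 go.py .548 -.329 .054 93.5
```

```text
t 30.93 tcp [ 548.4 -326.6   87.3] th 94.24 q6 -0.74 gap 0.0235 F [ 0.6  0.4 -3.1] M [0.02 0.01 0.02] tilt [ 0.08 -0.19]
shift mm [-2.4 33.3  0.7]
ry 0.74
```

Emit:
drive_tool(plan="-0.7 -2 18 0 0 0 0;-0.7 0 9 0 0 0 0;-0.7 0 2 0 0 0 0;-0.7 0 0 0 0 0 0")

```text
clock: 31.42
tcp_pos: [0.5505, -0.3289, 0.0598]
orientation: [-0.479, 0.483, 0.52, -0.517]
wrist_force: [-0.3, 0.7, -3.7]
finger_gap: 0.0238
```

```bash
python3 go.py .548 -.329 .053 93.5
```

```text
t 31.43 tcp [ 550.5 -328.9   59.8] th 94.38 q6 -0.74 gap 0.0238 F [-0.3  0.7 -3.7] M [-0.01 -0.03  0.02] tilt [-0.08 -0.39]
shift mm [0.1 6.8 2.6]
ry 0.88
```

Emit:
drive_tool(plan="-0.7 0 3.5 1 0.4 0 0;-0.7 0 2 0 0 0 0;-0.7 0 1.2 0 0 0 0")

```text
clock: 31.8
tcp_pos: [0.5501, -0.3296, 0.0539]
orientation: [0.48, -0.481, -0.518, 0.519]
wrist_force: [-0.8, -1.1, -3.5]
finger_gap: 0.0238
```

```bash
python3 go.py .548 -.329 .053 93.5
```

```text
t 31.80 tcp [ 550.1 -329.6   53.9] th 94.38 q6 -0.74 gap 0.0238 F [-0.8 -1.1 -3.5] M [0.01 0.   0.03] tilt [-0.16 -0.05]
shift mm [0.8 0.9 2.1]
ry 0.88
```

Emit:
drive_tool(plan="-0.7 0 1 0 0 0 0;-0.7 0 1 0 0 0 0")

```text
clock: 32.05
tcp_pos: [0.5502, -0.3295, 0.0529]
orientation: [0.479, -0.482, -0.518, 0.519]
wrist_force: [-1.9, 2.1, 1.9]
finger_gap: 0.0234
```

```bash
python3 go.py .548 -.329 .053 93.5
```

```text
t 32.05 tcp [ 550.2 -329.5   52.9] th 94.38 q6 -0.74 gap 0.0234 F [-1.9  2.1  1.9] M [0.27 0.43 0.03] tilt [-0.18 -0.08]
shift mm [ 0.7 -0.1  2.2]
ry 0.88
```

Emit:
drive_tool(plan="-0.2 0 -0.3 0 0 0 0;0.2 0 0 0 0 0 0;0.2 0 0 0 0 0 0;0.2 0 0 0 0 0 0;0.2 0 -20 0 0 0 0;0.2 0 -50 0 0 0 0;0.2 0 -55 0 0 0 0;0.2 0 -40 0 0 0 0")

```text
clock: 33.05
tcp_pos: [0.5487, -0.3284, 0.219]
orientation: [0.481, -0.48, -0.518, 0.519]
wrist_force: [0.3, 0.6, 0.4]
finger_gap: 0.051
```

```bash
python3 go.py; python3 shot.py s20 scene; python3 shot.py t20 top; python3 shot.py w20; python3 - <<'E'
import cv2
a=cv2.imread('pics/s20.png'); cv2.imwrite('pics/s20c.png',cv2.resize(a[140:280,70:430],None,fx=2.2,fy=2.2,interpolation=2))
E
```

```text
t 33.05 tcp [ 548.7 -328.4  219. ] th 94.36 q6 -0.74 gap 0.0510 F [0.3 0.6 0.4] M [-0.06 -0.09  0.03] tilt [0.02 0.15]
```

View pics/s20c.png

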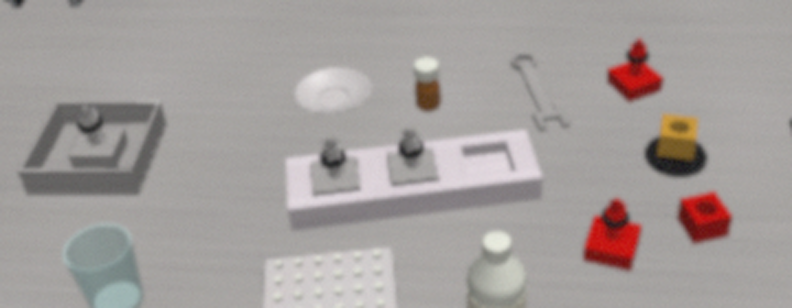

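View pics/t20.png

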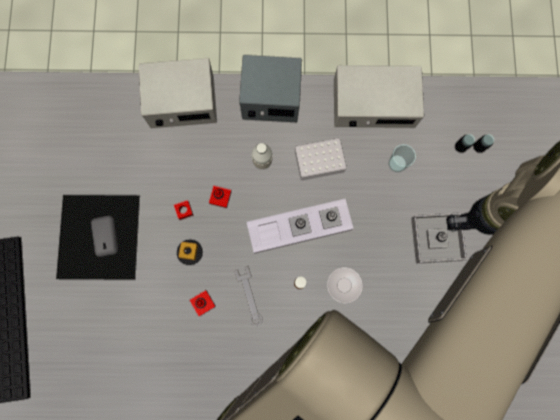

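View pics/w20.png

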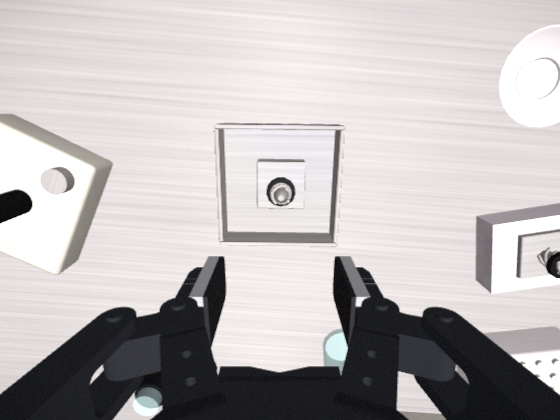

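```bash
python3 - <<'E'
from meas import *
for tag,boxes in [('w16',{'s1':(258,210,305,262),'s2':(120,205,178,262),'s3':(0,205,48,262)})]:
    c,p,d=load(tag)
    for n,(x0,y0,x1,y1) in boxes.items():
        H=[]
        for v in range(y0,y1):
            for u in range(x0,x1):
                if p[v,u].max()<40 and d[v,u]>0:
                    z=d[v,u]; q=np.array([(u-c['cx'])/c['fx']*z,(v-c['cy'])/c['fy']*z,z]); H.append((c['R'].T@(q-c['t']))[2])
        H=np.array(H)*1000; print(n,len(H),np.percentile(H,[10,50,75,90]).round(1))
E
```

```text
s1 472 [61.8 62.8 63.3 63.7]
s2 604 [57.6 59.2 59.6 60. ]
s3 779 [56.1 58.8 59.4 59.9]
```

Ring tops by depth: screw 1 is untouched at about 63 mm, screws 2 and 3 were pushed to about 59.3 mm. Everything's in place, so I'm handing in.

```bash
python3 -c "
from workcell import job
print(job.hand_in())"
```

```text
the job is handed in; nothing more can be done
None
```

The job is done and handed in at about 33 s on the robot's clock. The left-hand screw (pocket 1) is the spoiled one and now stands upright in the steel tray.

| Screw, in test order | What the nut did | Witness ring |
|---|---|---|
| Left (pocket 1) | Held up against about 15 N, nut centre about 77.5 mm above the bench, although turned on to 1.85 rad | Not moved, ring top about 63 mm |
| Middle (pocket 2) | Ran down freely through 1.8 rad to about 73.5 mm | Pushed down about 3.5 mm |
| Right (pocket 3) | Ran down freely through 1.8 rad to about 73.5 mm | Pushed down about 3.5 mm |

- **Final state:** The last pictures show the middle and right screws still in their pockets. The nut is back flat on its black pedestal, and the other things on the bench look unmoved. The gripper is empty and clear of everything.
- **Disagreement:** The left screw stopped the nut about 0.5–1 mm lower than the 78–79 mm you gave. It also let the nut turn well past 1 rad with little turning resistance. I counted it as binding because the nut would not go lower, its ring had not moved, and the other two ran free.

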